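# Crank the workpiece tight in the measuring-lab vise

### The job

Clamp the bearing housing in the vise for measuring: set the loose hand crank fully down onto the vise's square shaft end, feeling for the flats without ramming it, and wind it clockwise through as many full turns as it takes until the spring-loaded plate presses the housing squarely against the fixed jaw and is pushed back about half of its travel, never bottomed. Leave the crank seated on the shaft, let go, and leave the other things on the bench where they are.

Things in the scene. Friction and masses are not known exactly. Their poses are not given: they have to be found in the camera images.
- vise: Grey vise fixed to the bench, 305 x 100 mm. Origin on the bench below the axis of its upright drive shaft; x runs along the bed away from the shaft. Gear housing 80 x 90 x 60 mm high round the shaft; bed top at 20 mm, jaw tops at 62 mm. Clockwise seen from above closes it, 24 mm per turn (1.8 to 2.7 turns needed). More than 90 N of contact between crank and vise (all contacts added up) is forcing.
- shaft_collar (a point): On the shaft axis at the top of the round collar (38 mm across), 64 mm above the bench; fixed to the vise, axes as the vise's, does not turn with the shaft. The crank is fully down when the hub's underside rests here. The shaft turns stiffly (about 0.2 N m): it stays where it is left and a crank rubbing on its end does not turn it.
- shaft_tip (a point): Tip of the shaft, 95 mm above the bench, fixed to the vise. Above the collar comes a square 16 x 16 mm, 24 mm tall (64 to 88 mm above the bench), then a round pilot 16 mm across, 7 mm tall, bevelled to 11 mm at the tip. The angle at which the square stands is arbitrary and not measured: a crank held at a wrong angle slips over the pilot and stops on the square's corners.
- jaw_face (a point): Middle of the fixed jaw's clamping face, 215 mm along the vise's x from the shaft axis, 41 mm above the bench; the face looks along -x of the vise.
- jaw_front (a point): Middle of the front face of the moving steel jaw (the jaw is 30 mm thick, 100 mm wide), 41 mm above the bench; moves along the vise's x as the shaft is turned.
- plate: Aluminium clamping plate, 6 x 80 x 36 mm, carried in front of the moving jaw on springs. Origin at its middle. Unloaded it stands 11 mm (its middle) ahead of jaw_front along the vise's x; the springs let it go back 8 mm (then it is bottomed, middle 3 mm ahead) at 7 N per mm; half travel is 28 N, about 0.11 N m more at the shaft.
- part: The bearing housing: aluminium block 50 (along x) x 60 x 30 mm high with a round boss 42 mm across, 14 mm tall, on top; 0.3 kg, lying loose on the vise's bed between plate and fixed jaw, up to 16 mm short of the fixed jaw. Origin: centre of its underside, x along the vise's.
- crank: Dark steel hand crank, 0.4 kg, standing on its hub. Origin: centre of the hub's underside, the mouth of a square socket 18 x 18 mm, 33 mm deep, sides parallel to its x and y (it enters within about 0.1 rad of true). Hub 40 x 40 x 39 mm, above it a square boss 24 x 24 mm up to 66 mm. A flat arm 16 mm wide, 30 to 38 mm above the underside, runs along +x to the black grip.
- crank_hub (a point): Middle of the crank's square boss, on the hub axis, 52 mm above the hub's underside: where to hold the crank to carry it (24 mm across flats). Axes as the crank's.
- crank_grip (a point): Middle of the crank's upright round grip, 22 mm across, 46 mm tall, 68 mm from the hub axis along the crank's +x, 63 mm above the hub's underside. The sleeve spins freely on its pin, so it can be held with fixed orientation while it is led round. Axes as the crank's.
- lens: Bystander: black lens barrel, 44 mm across, 62 mm tall, standing on the bench. Origin at its underside.
- tray: Bystander: black open tray, 90 x 110 x 30 mm. Origin at its underside.
- gaugebox: Bystander: wooden box, 90 x 60 x 40 mm. Origin at its underside.
Mind the look-alikes: they are no part of the job. Leave any green look-alike of the crank alone.

How it is judged:
By the outcome, as a careful person would: the job done as asked, in the order asked, and still so for the second after the job is handed in, with the robot touching nothing.
It also fails if it takes over 72 s, if anything falls off the work surface, if the arm or the gripper's body presses on something with over 40 N, if the wrist force passes 120 N, or if a joint passes its speed limit or range.

### The arm

A 6-joint arm with a two-finger parallel gripper is mounted at the origin on the work surface. World frame = base frame: x ahead of the robot, y to its left, z up, the work surface at z = 0. Lengths are in m, angles in rad, forces in N, time in s.
With the tool pointing down it reaches from about 0.375 to 0.975 m from the base axis. Payload 3.8 kg.
Tool frame: the origin (TCP) lies midway between the tips of the shut fingers; the grasp point (between the pads) lies 19 mm behind it; z points along the fingers, y is the line along which they close (so a half turn about z gives the same grasp; the last joint's range is limited). The gripper opens to 85 mm and grips with 20 to 120 N. Pads are 22 mm wide; open, the fingers measure 114 mm over their backs; the gripper's body (76 mm by 85 mm) begins 54 mm behind the grasp point. The pads swing forward as they close: fully open they stand 13 mm farther back than shut.
Start: joints at [-1.29, 0.264, 1.604, -0, 1.274, -0.037], TCP at [0.211, -0.641, 0.204] pointing down, gripper open.
Joint ranges: [-2.63, 2.63], [-0.94, 2.18], [0.31, 2.57], [-1.31, 4.45], [0, 2.66], [-2.55, 2.55]. Speed limits (rad/s): [2.57, 2.57, 3.14, 3.14, 3.14, 3.14].

### API

Orientations are given as a rotation vector (axis times angle).
In Python, from workcell import read_state, vision, ticket gives the robot as it stands. The module is installed in compiled form; this text tells all that it offers.
- The arm moves only by the tool jog_arm, never from a script. Its arguments are lists of equal length, an entry for each row: "turn": the turn, a rotation vector about the tool's x, y, z in rad, a list of three; "delta_pos": the shift along the tool's x, y, z in m, a list of three; "gripper": the finger opening in m, from 0 to 0.0854. In form: {"turn": [[rx, ry, rz], ...], "delta_pos": [[dx, dy, dz], ...], "gripper": [gripper, ...]}. A call has 1 to 20 rows; each row shifts and turns the commanded pose from where the row before left it, along the tool's axes as they then stand; what a row does not reach is not made up. A row lasts 1/12 s, in which the tool goes at most 41.7 mm and 7.16 degrees, less where a joint would pass 70% of its speed; a pose out of reach is approached as far as the arm can. A call with a gripper value outside its range is refused whole. The fingers move at their own pace and stop on an object; "grip_force" is the grip in N (left out, the last holds). Time passes only in rows, so rows that do not move let the fingers close. It gives the time, the measured TCP pose, the force, the opening and the grip force at its end, in the units of the state.
- read_state(): the state, without advancing time (a new reading comes with each control period).
- vision.read_camera(name): name is "scene" or "top"; returns the picture (384x512x3 uint8, red, green, blue); there is no depth.
- vision.calibration(name): a dict with "vfov" (degrees; the focal length in pixels is half the picture's height over the tangent of half this angle, whatever the lens; pixels are square), "cx", "cy" (the principal point, pixels), "dist" ([k1, k2, p1, p2, k3] as OpenCV has them; the pictures are not rectified), "R" (3x3) and "t" (3): a world point X has camera coordinates R X + t. Camera axes: x right, y down, z forward; pixel columns grow to the right and rows downward; lengths in m; the calibration is good to about 2 mm. A picture is of the moment at which its call begins. calibration takes no time and is no camera call.
- ticket.finish_job(): hands the job in; it is judged then, once.
The state is a dict: "time": time; "q": joint angles; "joint_vel": joint speeds; "joint_torque": joint torques, N m; "tool_pos": TCP position; "tcp_rot": TCP orientation; "wrist_force": force on the tool from outside, world axes, zero at the start; "torque": the same for the moment, N m; "width": opening from 0.0 (shut) to 1.0 (fully open); "grip_force": force on a finger pad.
Only numpy, scipy, OpenCV 4.12 (cv2) and the standard library are available. Lean on these libraries where they do the work, as an engineer would, in place of code of your own. Each camera call takes 0.05 s, during which the arm holds its last target. There are 200 camera calls.

## Working session

There is one attempt and no reset: what is moved stays moved. The work goes in short steps, Python scripts to look and compute and a tool call to move; the robot and the scene stay as the last step left them, time stands still between calls to the robot, and variables do not carry over. Pictures are saved under pics/ and viewed, at most 10 in all, crops included, and the job is handed in when it is done.

Besides the shell and the picture viewer there is one more tool, called after "Call:" by a JSON object that holds its "name" and its "arguments". jog_arm: Moves the arm, as the interface text tells. Its arguments: {"type":"object","properties":{"turn":{"type":"array","items":{"type":"array","items":{"type":"number"}}},"delta_pos":{"type":"array","items":{"type":"array","items":{"type":"number"}}},"gripper":{"type":"array","items":{"type":"number"}},"grip_force":{"type":"number"}},"required":["turn","delta_pos","gripper"]}

```bash
mkdir -p pics; python3 - <<'E'
from workcell import read_state, vision
import cv2,numpy as np
print(read_state())
for n in("scene","top"):
    im=vision.read_camera(n); cv2.imwrite(f"pics/{n}0.png",cv2.resize(im[:,:,::-1],(800,600),interpolation=cv2.INTER_CUBIC)); cv2.imwrite(f"{n}_raw.png",im[:,:,::-1])
    c=vision.calibration(n);print(n,c, -np.array(c["R"]).T@np.array(c["t"]))
E
```

```text
{'time': 0.0, 'q': array([-1.28984943e+00,  2.64770486e-01,  1.60538332e+00,  1.93913663e-05,
        1.27367908e+00, -3.68958430e-02]), 'joint_vel': array([ 1.18624729e-05, -1.18333996e-03, -5.82715009e-04,  5.85623510e-04,
       -1.60664688e-04,  4.71538706e-04]), 'joint_torque': array([-3.23422501e-03, -5.15121174e+01, -3.67320585e+01, -4.70487739e-04,
        1.28955589e-02,  6.94698571e-06]), 'tool_pos': array([ 0.21073788, -0.64042789,  0.20224537]), 'tcp_rot': array([-3.09980765e+00, -4.96806205e-01,  3.99155297e-04]), 'wrist_force': array([ 0.29477364, -0.8209712 , -1.12770813]), 'torque': array([ 0.00779351, -0.04544501, -0.01021291]), 'grip_force': 0.0, 'width': 1.0029375326606267}
scene {'vfov': 52.33002339236864, 'cx': 256.57360179207603, 'cy': 195.5664392003907, 'dist': array([-0.05846776,  0.        ,  0.        ,  0.        ,  0.        ]), 'R': array([[ 0.79827656,  0.60201835, -0.01812276],
       [ 0.46285273, -0.63244059, -0.62111694],
       [-0.38538537,  0.48743493, -0.78350834]]), 't': array([-0.48287147, -0.19801342,  1.45109794])} [ 1.03634794 -0.54185006  1.00520688]
top {'vfov': 57.58849190748971, 'cx': 256.76903192701747, 'cy': 190.55505330789944, 'dist': array([-0.02465566,  0.        ,  0.        ,  0.        ,  0.        ]), 'R': array([[ 0.02585199, -0.99961438,  0.01013749],
       [-0.99808833, -0.02637934, -0.05589112],
       [ 0.05613698, -0.00867322, -0.9983854 ]]), 't': array([-0.01822315,  0.59828566,  1.06351222])} [0.53791067 0.00679033 1.09541866]
```

View pics/scene0.png

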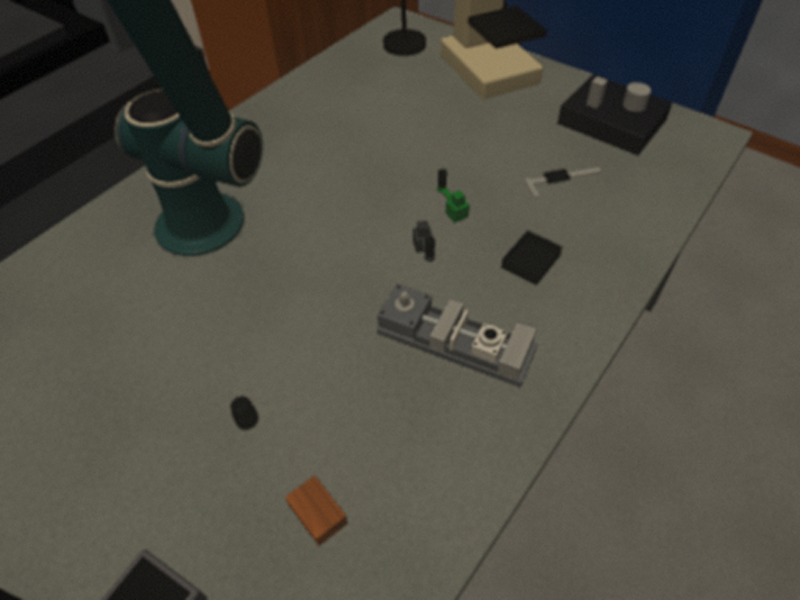

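View pics/top0.png

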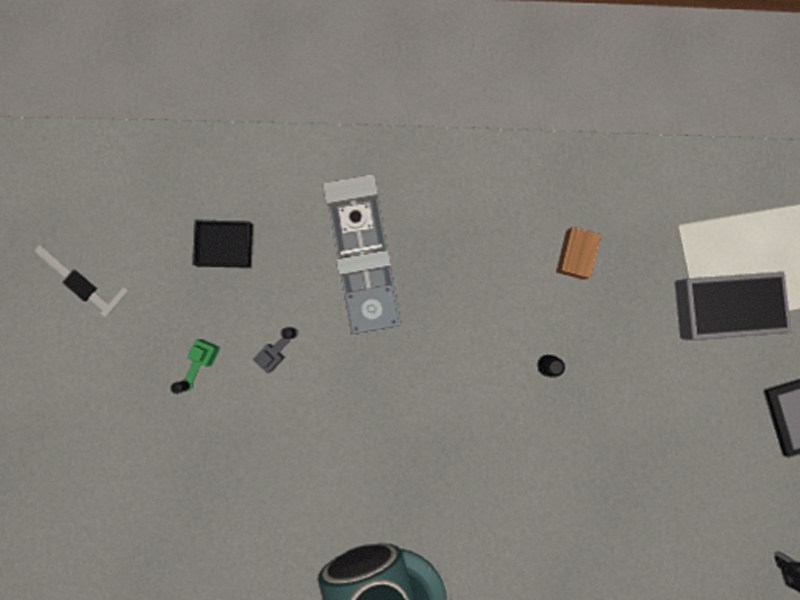

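The scene view shows the vise shaft at (404,298) and the dark crank at (423,240). In the top view the shaft is at (372,309), the crank hub at (268,356) and its grip at (289,333). I'll enlarge both.

```bash
python3 - <<'E'
import cv2
t=cv2.imread("top_raw.png")[108:220,155:265]; s=cv2.imread("scene_raw.png")[130:250,235:350]
cv2.imwrite("pics/tc.png",cv2.resize(t,None,fx=5.3,fy=5.3,interpolation=cv2.INTER_CUBIC))
cv2.imwrite("pics/sc.png",cv2.resize(s,None,fx=5,fy=5,interpolation=cv2.INTER_CUBIC))
E
```

```text
(no output)
```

View pics/tc.png

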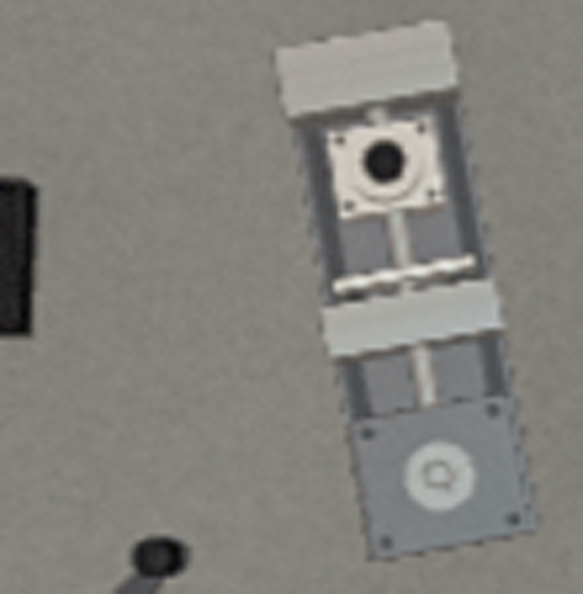

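View pics/sc.png

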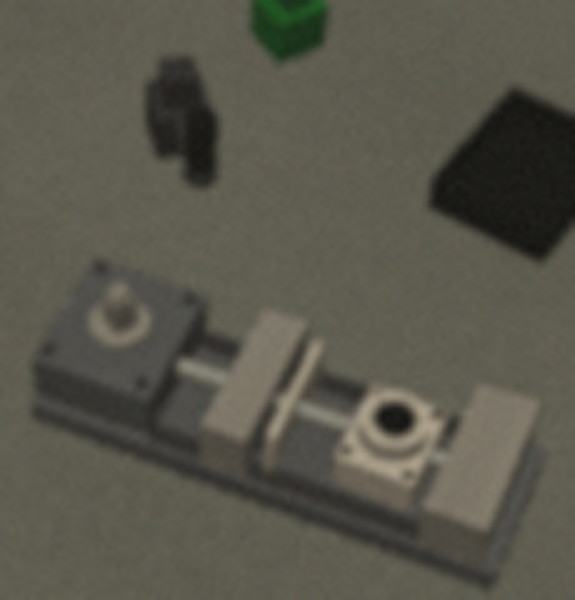

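The top crop shows the shaft tip at (441,474), the collar at (439,476) and the fixed jaw's top at about (368,68). In the scene crop the tip is at (121,290), the collar at (119,321) and the crank boss at about (180,72). The crank still needs a closer crop.

```bash
python3 - <<'E'
import cv2,numpy as np
t=cv2.imread("top_raw.png")[200:244,154:198]; s=cv2.imread("scene_raw.png")[136:180,250:294]
f=lambda a:cv2.resize(cv2.convertScaleAbs(a,alpha=1.5),None,fx=9,fy=9,interpolation=cv2.INTER_CUBIC)
cv2.imwrite("pics/cr.png",np.hstack([f(t),f(s)]))
E
```

```text
(no output)
```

View pics/cr.png

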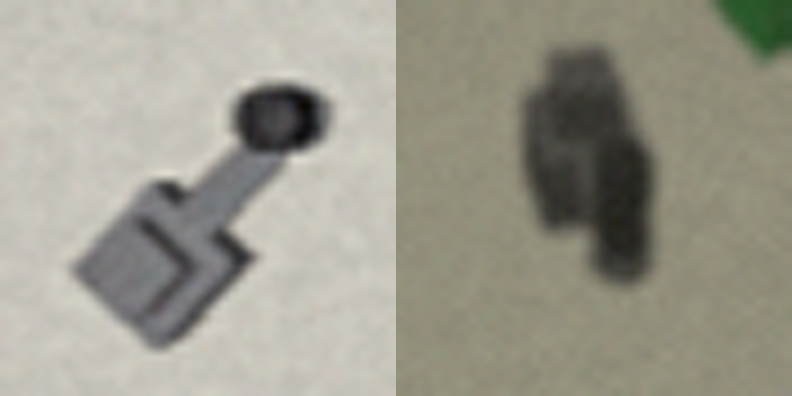

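In the top crop the boss top is centred at about (134,268) and the grip top at (278,117). In the scene crop the boss top is at about (184,68) and the grip top at about (224,150).

```bash
cat > h.py <<'E'
import cv2,numpy as np
from workcell import vision
from scipy.spatial.transform import Rotation as Ro
C={n:vision.calibration(n) for n in("top","scene")}
def K(c):
    f=192/np.tan(np.radians(c["vfov"]/2)); return np.array([[f,0,c["cx"]],[0,f,c["cy"]],[0,0,1]])
def norm(n,p): return cv2.undistortPoints(np.array([[p]],float),K(C[n]),np.array(C[n]["dist"]))[0,0]
def P(n): c=C[n]; return np.hstack([c["R"],np.array(c["t"])[:,None]])
def tri(a,b):
    X=cv2.triangulatePoints(P("top"),P("scene"),norm("top",a)[:,None],norm("scene",b)[:,None])[:,0]; return X[:3]/X[3]
def ray(n,p,z):
    R=np.array(C[n]["R"]);o=-R.T@C[n]["t"];d=R.T@np.append(norm(n,p),1);return o+d*(z-o[2])/d[2]
def crop(x0,y0,s,p): return ((p[0]+.5)/s-.5+x0,(p[1]+.5)/s-.5+y0)
def proj(n,X):
    c=C[n];return cv2.projectPoints(np.array(X,float).reshape(-1,1,3),cv2.Rodrigues(np.array(c["R"]))[0],np.array(c["t"]),K(c),np.array(c["dist"]))[0][:,0]
E
python3 - <<'E'
from h import *
np.set_printoptions(precision=4,suppress=True)
T=lambda p:crop(155,108,5.3,p); S=lambda p:crop(235,130,5,p)
T2=lambda p:crop(154,200,9,p); S2=lambda p:crop(250,136,9,p)
for nm,a,b,z in [("tip",T((441,474)),S((121,290)),.095),("collar",T((439,476)),S((119,321)),.064),("boss",T2((134,268)),S2((184,68)),.066),("grip",T2((278,117)),S2((224,150)),.086)]:
    print(nm,tri(a,b),ray("top",a,z),ray("scene",b,z))
for nm,p,z in [("hubL",(72,270),.039),("hubT",(160,180),.039),("hubB",(162,348),.039)]: print(nm,ray("top",T2(p),z))
for nm,p,z in [("house1",(349,419),.06),("h2",(506,397),.06),("fixR",(455,85),.062),("fixL",(293,116),.062),("fixTL",(278,50),.062),("fixTR",(446,22),.062),("movBL",(333,356),.062),("movBR",(500,328),.062),("movTL",(322,308),.062),("movTR",(497,282),.062),("plL",(336,287),.059),("plR",(474,262),.059),("ptBL",(343,218),.05),("ptBR",(441,208),.05),("ptTL",(328,131),.05),("ptTR",(435,118),.05)]:
    print(nm,ray("top",T(p),z))
E
```

```text
tip [0.5748 0.0525 0.0947] [0.5742 0.0519 0.095 ] [0.5756 0.0529 0.095 ]
collar [0.5736 0.054  0.0626] [0.5741 0.0544 0.064 ] [0.5738 0.0526 0.064 ]
boss [0.4745 0.2528 0.0672] [0.4751 0.2537 0.066 ] [0.4732 0.2532 0.066 ]
grip [0.5261 0.2035 0.0937] [0.5257 0.2047 0.086 ] [0.5221 0.2101 0.086 ]
hubL [0.4723 0.2809 0.039 ]
hubT [0.503  0.2527 0.039 ]
hubB [0.4472 0.2498 0.039 ]
house1 [0.6049 0.1059 0.06  ]
h2 [0.6196 0.0183 0.06  ]
fixR [0.7955 0.0519 0.062 ]
fixL [0.7753 0.1428 0.062 ]
fixTL [0.8128 0.1526 0.062 ]
fixTR [0.8316 0.0581 0.062 ]
movBL [0.6399 0.1158 0.062 ]
movBR [0.6581 0.0227 0.062 ]
movTL [0.6667 0.1228 0.062 ]
movTR [0.684  0.0251 0.062 ]
plL [0.6792 0.1157 0.059 ]
plR [0.6955 0.0384 0.059 ]
ptBL [0.72   0.1139 0.05  ]
ptBR [0.7273 0.0584 0.05  ]
ptTL [0.7699 0.1241 0.05  ]
ptTR [0.7791 0.0633 0.05  ]
```

Call:
{"name": "jog_arm", "arguments": {"turn": [[0,0,-0.122],[0,0,-0.122],[0,0,-0.122],[0,0,-0.122],[0,0,-0.122],[0,0,-0.122],[0,0,-0.122],[0,0,-0.122],[0,0,-0.122],[0,0,-0.122],[0,0,-0.122],[0,0,-0.122],[0,0,-0.122],[0,0,-0.122],[0,0,-0.122],[0,0,-0.122],[0,0,-0.122]], "delta_pos": [[0,0,0],[0,0,0],[0,0,0],[0,0,0],[0,0,0],[0,0,0],[0,0,0],[0,0,0],[0,0,0],[0,0,0],[0,0,0],[0,0,0],[0,0,0],[0,0,0],[0,0,0],[0,0,0],[0,0,0]], "gripper": [0.085,0.085,0.085,0.085,0.085,0.085,0.085,0.085,0.085,0.085,0.085,0.085,0.085,0.085,0.085,0.085,0.085], "grip_force": 60}}

```text
time: 1.52
tool_pos: [0.2108, -0.6407, 0.2028]
tcp_rot: [-1.141, -2.926, -0.002]
wrist_force: [-0.7, -0.5, 0.6]
width: 0.994
grip_force: 0.0
```

```bash
cat > g.py <<'E'
import sys
from h import *
from workcell import read_state
def st():
    s=read_state();R=Ro.from_rotvec(s["tcp_rot"]).as_matrix()
    return s,R,np.degrees(np.arctan2(R[1,0],R[0,0]))
def show():
    s,R,y=st();np.set_printoptions(precision=4,suppress=True)
    print("t",s["time"],"pos",s["tool_pos"],"yaw",round(y,2),"zaxis",R[:,2],"F",s["wrist_force"],"M",s["torque"],"w",s["width"]*.0854,"q",s["q"])
if __name__=="__main__":
    show();s,R,y=st();p=s["tool_pos"]
    for a in sys.argv[1:]:
        X=np.array(eval(a));d=R.T@(X-p);print(a,"tool delta",d,"rows",np.linalg.norm(d)/.04);p=X
E
python3 g.py "[.5,-.3,.2]" "[.4745,.2532,.2]" "[.4745,.2532,.046]"
```

```text
t 1.5167 pos [ 0.2108 -0.6407  0.2028] yaw 137.39 zaxis [-0.0004  0.0013 -1.    ] F [-0.6605 -0.4603  0.6251] M [ 0.0296  0.0161 -0.0109] w 0.08492358235245523 q [-1.2899  0.2644  1.6048 -0.      1.2737 -2.1169]
[.5,-.3,.2] tool delta [0.0178 0.4466 0.0031] rows 11.173285639460513
[.4745,.2532,.2] tool delta [0.3933 0.3899 0.0007] rows 13.844685126430283
[.4745,.2532,.046] tool delta [-0.0002 -0.0001  0.154 ] rows 3.85
```

Call:
{"name": "jog_arm", "arguments": {"turn": [[0,0,0],[0,0,0],[0,0,0],[0,0,0],[0,0,0],[0,0,0],[0,0,0],[0,0,0],[0,0,0],[0,0,0],[0,0,0],[0,0,0],[0,0,0],[0,0,0],[0,0,0],[0,0,0],[0,0,0],[0,0,0],[0,0,0],[0,0,0]], "delta_pos": [[0.0015,0.0372,0],[0.0015,0.0372,0],[0.0015,0.0372,0],[0.0015,0.0372,0],[0.0015,0.0372,0],[0.0015,0.0372,0],[0.0015,0.0372,0],[0.0015,0.0372,0],[0.0015,0.0372,0],[0.0015,0.0372,0],[0.0015,0.0372,0],[0.0015,0.0372,0],[0.0262,0.026,0],[0.0262,0.026,0],[0.0262,0.026,0],[0.0262,0.026,0],[0.0262,0.026,0],[0.0262,0.026,0],[0.0262,0.026,0],[0.0262,0.026,0]], "gripper": [0.085,0.085,0.085,0.085,0.085,0.085,0.085,0.085,0.085,0.085,0.085,0.085,0.085,0.085,0.085,0.085,0.085,0.085,0.085,0.085]}}

```text
time: 3.18
tool_pos: [0.4895, -0.0054, 0.2032]
tcp_rot: [-1.151, -2.923, 0.0]
wrist_force: [0.6, 0.8, 0.1]
width: 0.995
grip_force: 0.0
```

Call:
{"name": "jog_arm", "arguments": {"turn": [[0,0,0],[0,0,0],[0,0,0],[0,0,0],[0,0,0],[0,0,0],[0,0,0],[0,0,0]], "delta_pos": [[0.0262,0.026,0],[0.0262,0.026,0],[0.0262,0.026,0],[0.0262,0.026,0],[0.0262,0.026,0],[0.0262,0.026,0],[0.0262,0.026,0],[0,0,0]], "gripper": [0.085,0.085,0.085,0.085,0.085,0.085,0.085,0.085]}}

```text
time: 3.85
tool_pos: [0.4792, 0.2567, 0.2032]
tcp_rot: [-1.143, -2.925, -0.004]
wrist_force: [0.1, -0.2, 0.1]
width: 0.993
grip_force: 0.0
```

```bash
python3 g.py "[.4745,.2532,.12]" "[.4745,.2532,.046]"; python3 - <<'E'
from h import *
im=vision.read_camera("top"); cv2.imwrite("top1.png",im[:,:,::-1])
E
```

```text
t 3.85 pos [0.4792 0.2567 0.2032] yaw 137.31 zaxis [-0.0006  0.0031 -1.    ] F [ 0.0963 -0.1698  0.1175] M [-0.0243 -0.0278 -0.0149] w 0.08481126762478229 q [ 0.4439  0.0148  1.8866  0.0033  1.2394 -0.3828]
[.4745,.2532,.12] tool delta [ 0.0008 -0.0059  0.0832] rows 2.086278714992553
[.4745,.2532,.046] tool delta [-0.0002 -0.0001  0.074 ] rows 1.8499999999999994
```

Call:
{"name": "jog_arm", "arguments": {"turn": [[0,0,0],[0,0,0],[0,0,0],[0,0,0],[0,0,0],[0,0,0],[0,0,0],[0,0,0]], "delta_pos": [[0.001,-0.006,0.035],[0,0,0.035],[0,0,0.03],[0,0,0.02],[0,0,0.015],[0,0,0.01],[0,0,0.01],[0,0,0]], "gripper": [0.085,0.085,0.085,0.085,0.085,0.06,0.055,0.05]}}

```text
time: 4.57
tool_pos: [0.4741, 0.246, 0.0467]
tcp_rot: [-1.151, -2.921, 0.004]
wrist_force: [0.1, -0.4, -0.3]
width: 0.603
grip_force: 0.0
```

```bash
python3 - <<'E'
from h import *
from g import show
show()
np.set_printoptions(precision=1,suppress=True)
a=cv2.imread("top_raw.png")
f=lambda a:cv2.resize(cv2.convertScaleAbs(a,alpha=1.5),None,fx=8,fy=8,interpolation=cv2.INTER_CUBIC)
im=vision.read_camera("scene")[:,:,::-1]; t=vision.read_camera("top")[:,:,::-1]
cv2.imwrite("pics/g1.png",np.hstack([f(t[190:255,150:200]),f(im[125:190,245:295])]))
E
```

```text
t 4.5667 pos [0.4741 0.246  0.0467] yaw 137.0 zaxis [-0.003  -0.0016 -1.    ] F [ 0.0695 -0.3798 -0.3255] M [ 0.0326 -0.0384 -0.0225] w 0.05146993766703608 q [ 0.4321  0.1545  2.0484 -0.0002  0.9421 -0.388 ]
```

View pics/g1.png

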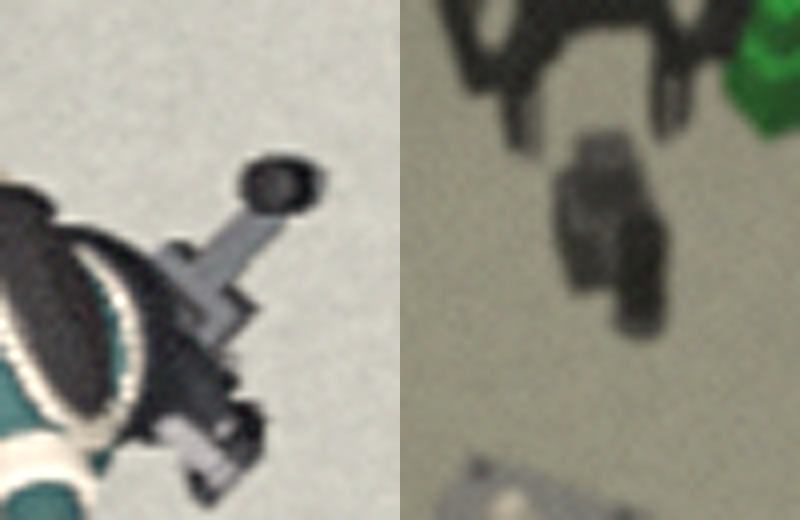

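The fingers straddle the boss, but in the scene view they sit slightly behind or above it (tips at (520,150) and (670,140), boss at about (605,145)). I'll check that by projection.

```bash
python3 - <<'E'
from h import *
from g import st
s,R,y=st();p=s["tool_pos"];print(p)
np.set_printoptions(precision=1,suppress=True)
for back in(0,.005,.01):
  for w in (-.027,-.034,.027,.034): 
    X=p+R@[0,w,-back]; q=proj("scene",X)[0]; print(back,w,(q-[245,125]+.5)*8+[400,0])
for X in ([.4745,.2532,.066],[.4745,.2532,0],[.4745,.2532,.039]): print((proj("scene",X)[0]-[245,125]+.5)*8+[400,0],(proj("top",X)[0]-[150,190]+.5)*8)
E
```

```text
[0.47568656 0.24702883 0.04892641]
0 -0.027 [538.6 196.4]
0 -0.034 [522.6 198.6]
0 0.027 [661.2 179.6]
0 0.034 [677.  177.4]
0.005 -0.027 [538.5 188.2]
0.005 -0.034 [522.5 190.4]
0.005 0.027 [661.4 171.3]
0.005 0.034 [677.3 169.1]
0.01 -0.027 [538.4 179.8]
0.01 -0.034 [522.3 182. ]
0.01 0.027 [661.7 162.9]
0.01 0.034 [677.6 160.7]
[606.5 150.1] [153.  320.5]
[605.1 257.5] [193.8 311.1]
[605.9 195. ] [170.3 316.5]
```

Call:
{"name": "jog_arm", "arguments": {"turn": [[0,0,0],[0,0,0],[0,0,0],[0,0,0],[0,0,0],[0,0,0]], "delta_pos": [[0,0.004,0],[0,0,0],[0,0,0],[0,0,0.002],[0,0,0.002],[0,0,0]], "gripper": [0.034,0.034,0.034,0.034,0.034,0.034]}}

```text
time: 5.17
tool_pos: [0.4777, 0.2501, 0.0442]
tcp_rot: [-1.15, -2.923, 0.001]
wrist_force: [-0.0, 0.2, -0.5]
width: 0.396
grip_force: 0.0
```

```bash
python3 - <<'E'
from h import *
from g import show,st
s,R,_=st();p=s["tool_pos"]
show()
im=vision.read_camera("scene")[:,:,::-1].copy()
c=cv2.resize(cv2.convertScaleAbs(im[125:190,245:320],alpha=2),None,fx=9,fy=9,interpolation=cv2.INTER_CUBIC)
for w in(-.02,0,.02):
    q=(proj("scene",p+R@[0,w,0])[0]-[245,125]+.5)*9; cv2.circle(c,tuple(int(v) for v in q),3,(0,0,255),-1)
cv2.imwrite("pics/g2.png",c)
E
```

```text
t 5.1667 pos [0.4777 0.2501 0.0442] yaw 137.04 zaxis [-0.0005 -0.0003 -1.    ] F [-0.0397  0.2048 -0.5488] M [ 0.0228  0.0301 -0.0055] w 0.033847644042366044 q [ 0.4361  0.1648  2.0415 -0.      0.9359 -0.385 ]
```

View pics/g2.png

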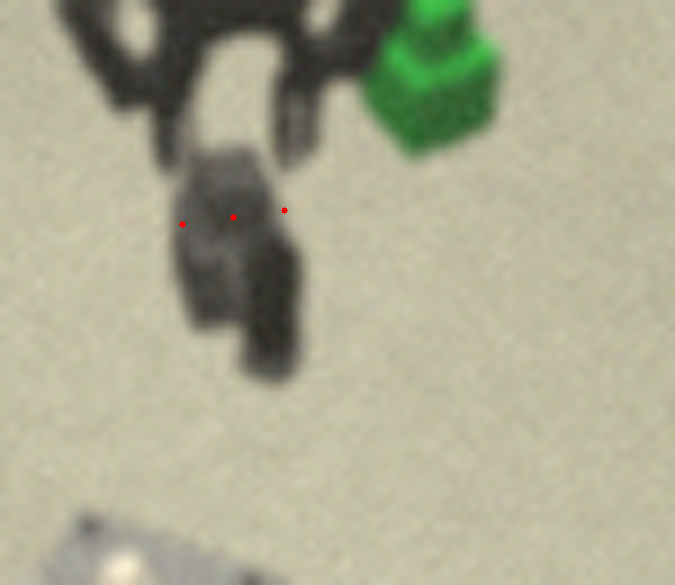

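The tips appear higher than the projected TCP (red dots), so I'll feel my way down gently.

Call:
{"name": "jog_arm", "arguments": {"turn": [[0,0,0],[0,0,0],[0,0,0]], "delta_pos": [[0,0,0.002],[0,0,0.002],[0,0,0]], "gripper": [0.034,0.034,0.034]}}

```text
time: 5.47
tool_pos: [0.4776, 0.25, 0.04]
tcp_rot: [-1.15, -2.923, 0.001]
wrist_force: [-1.0, 0.4, -0.7]
width: 0.397
grip_force: 0.0
```

Call:
{"name": "jog_arm", "arguments": {"turn": [[0,0,0],[0,0,0],[0,0,0]], "delta_pos": [[0,0,0.002],[0,0,0.001],[0,0,0]], "gripper": [0.034,0.034,0.034]}}

```text
time: 5.72
tool_pos: [0.4778, 0.2501, 0.0372]
tcp_rot: [-1.15, -2.923, 0.001]
wrist_force: [-0.7, 0.4, -0.1]
width: 0.398
grip_force: 0.0
```

Call:
{"name": "jog_arm", "arguments": {"turn": [[0,0,0],[0,0,0],[0,0,0]], "delta_pos": [[0,0,0.002],[0,0,0.001],[0,0,0]], "gripper": [0.034,0.034,0.034]}}

```text
time: 5.97
tool_pos: [0.4778, 0.2501, 0.0342]
tcp_rot: [-1.15, -2.923, 0.001]
wrist_force: [-0.8, -0.6, 0.1]
width: 0.4
grip_force: 0.0
```

Call:
{"name": "jog_arm", "arguments": {"turn": [[0,0,0],[0,0,0],[0,0,0],[0,0,0],[0,0,0],[0,0,0]], "delta_pos": [[0,0,0],[0,0,0],[0,0,0],[0,0,0],[0,0,0],[0,0,0]], "gripper": [0.03,0.026,0.022,0.015,0.015,0.015], "grip_force": 60}}

```text
time: 6.47
tool_pos: [0.4783, 0.2504, 0.035]
tcp_rot: [1.15, 2.923, 0.001]
wrist_force: [-0.7, 0.0, 2.3]
width: 0.248
grip_force: 58.7
```

Call:
{"name": "jog_arm", "arguments": {"turn": [[0,0,0],[0,0,0],[0,0,0],[0,0,0],[0,0,0],[0,0,0],[0,0,0]], "delta_pos": [[0,0,-0.005],[0,0,-0.015],[0,0,-0.03],[0,0,-0.04],[0,0,-0.04],[0,0,-0.02],[0,0,0]], "gripper": [0.015,0.015,0.015,0.015,0.015,0.015,0.015]}}

```text
time: 7.05
tool_pos: [0.4815, 0.2518, 0.1907]
tcp_rot: [1.148, 2.917, 0.012]
wrist_force: [1.2, 1.5, -3.0]
width: 0.245
grip_force: 59.4
```

```bash
python3 - <<'E'
from h import *
from g import show,st
show();s,R,_=st();p=s["tool_pos"]
ims=[vision.read_camera(n)[:,:,::-1].copy() for n in("top","scene")]
out=[]
for n,im in zip(("top","scene"),ims):
    cv2.imwrite(f"lift_{n}.png",im)
    G=p+R@[-.068+.0047,0,-.052]  # expected grip top
    q=proj(n,G)[0];o=np.round(q).astype(int)-[22,30];print(n,q,o)
    c=cv2.resize(cv2.convertScaleAbs(im[o[1]:o[1]+65,o[0]:o[0]+44],alpha=1.8),None,fx=9,fy=9,interpolation=cv2.INTER_CUBIC)
    k=(q-o+.5)*9;cv2.drawMarker(c,(int(k[0]),int(k[1])),(0,0,255),0,8);out.append(c)
cv2.imwrite("pics/l1.png",np.hstack(out))
E
```

```text
t 7.05 pos [0.4815 0.2518 0.1907] yaw 137.04 zaxis [ 0.0095  0.0044 -0.9999] F [ 1.177   1.5052 -2.9768] M [ 0.0377 -0.1234  0.0583] w 0.02089662140432328 q [ 0.436   0.0161  1.9088 -0.0001  1.2062 -0.385 ]
top [170.2855 212.2921] [148 182]
scene [276.4619 115.9848] [254  86]
```

View pics/l1.png

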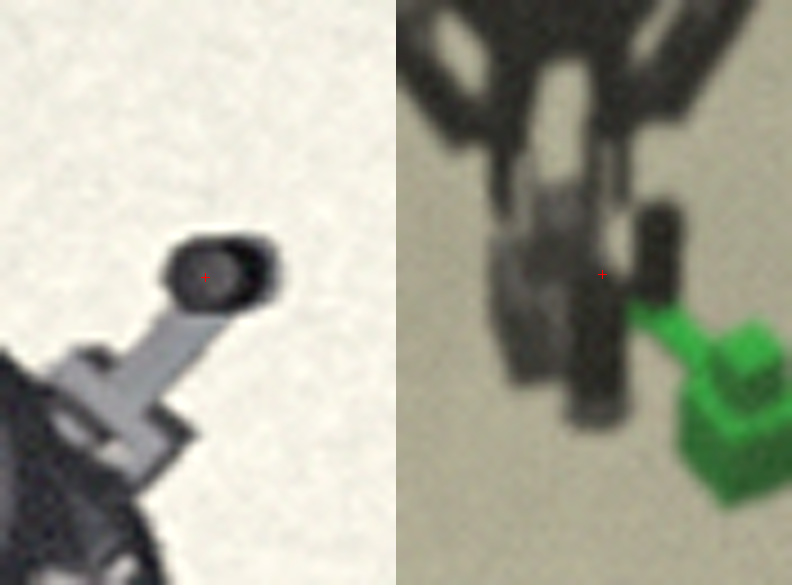

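The held crank's grip shows at (206,273) against a predicted (204,277). That puts the hub axis about +4 mm along tool x from the TCP.

```bash
python3 g.py "[.5776,.0498,.19]"
```

```text
t 7.15 pos [0.4777 0.2501 0.1842] yaw 137.04 zaxis [ 0.0001 -0.     -1.    ] F [-0.3509 -0.5485 -4.0395] M [-0.0466  0.0012  0.034 ] w 0.020373132001252386 q [ 0.436   0.0205  1.9166 -0.      1.2045 -0.385 ]
[.5776,.0498,.19] tool delta [-0.2095 -0.0785 -0.0058] rows 5.596121916311327
```

Call:
{"name": "jog_arm", "arguments": {"turn": [[0,0,0],[0,0,0],[0,0,0],[0,0,0],[0,0,0],[0,0,0],[0,0,0],[0,0,0],[0,0,0],[0,0,0],[0,0,0],[0,0,0]], "delta_pos": [[-0.01,-0.0035,-0.0058],[-0.025,-0.009,0],[-0.025,-0.0095,0],[-0.03,-0.0115,0],[-0.03,-0.0115,0],[-0.03,-0.0115,0],[-0.025,-0.0095,0],[-0.02,-0.0075,0],[-0.0145,-0.005,0],[0,0,0],[0,0,0],[0,0,0]], "gripper": [0.015,0.015,0.015,0.015,0.015,0.015,0.015,0.015,0.015,0.015,0.015,0.015]}}

```text
time: 8.15
tool_pos: [0.5767, 0.0503, 0.1888]
tcp_rot: [-1.149, -2.92, 0.001]
wrist_force: [-0.5, -0.1, -3.4]
width: 0.242
grip_force: 59.4
```

```bash
python3 g.py "[.5776,.0498,.155]"; python3 - <<'E'
from h import *
from g import st
s,R,_=st();p=s["tool_pos"];out=[]
for n in("top","scene"):
    im=vision.read_camera(n)[:,:,::-1].copy()
    G=p+R@[-.064,0,-.052];B=[.5747,.0525,.095]
    q=proj(n,G)[0];b=proj(n,B)[0];o=np.round(b).astype(int)-[22,35];print(n,q,b,o)
    c=cv2.resize(cv2.convertScaleAbs(im[o[1]:o[1]+65,o[0]:o[0]+44],alpha=1.8),None,fx=9,fy=9,interpolation=cv2.INTER_CUBIC)
    for u in(q,b):
        k=(u-o+.5)*9;cv2.drawMarker(c,(int(k[0]),int(k[1])),(0,0,255),0,8)
    out.append(c)
cv2.imwrite("pics/o1.png",np.hstack(out))
E
```

```text
t 8.15 pos [0.5767 0.0503 0.1888] yaw 137.03 zaxis [-0.0032  0.0005 -1.    ] F [-0.5449 -0.1378 -3.4183] M [-0.0334  0.0578  0.0247] w 0.020663518879015436 q [ 0.0435  0.0954  1.8288  0.0006  1.2206 -0.7775]
[.5776,.0498,.155] tool delta [-0.0011  0.0004  0.0338] rows 0.845983351990112
top [254.20961634 175.16941293] [237.60749022 196.83591807] [216 162]
scene [262.13862271 171.55466577] [258.48733    187.55021929] [236 153]
```

View pics/o1.png

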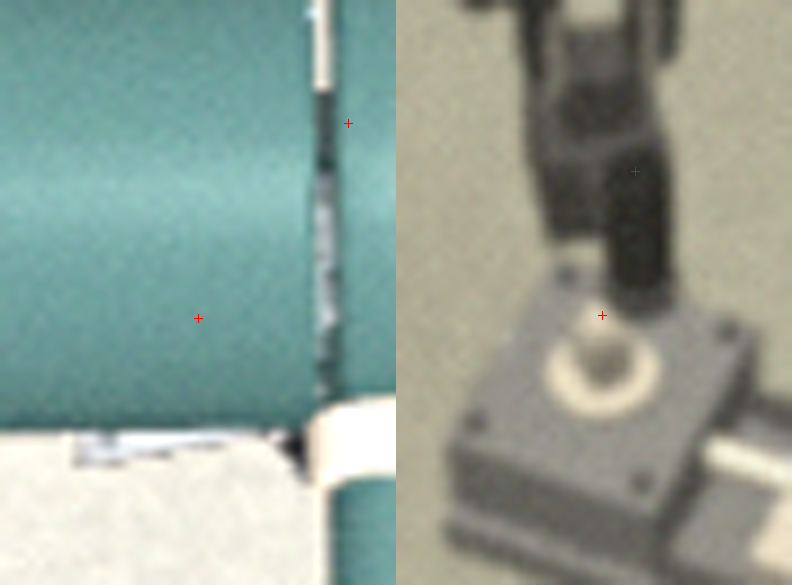

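The scene crop shows the hub directly above the shaft: tip at (602,315), and the grip where predicted. Now I'll lower it and feel for the pilot.

Call:
{"name": "jog_arm", "arguments": {"turn": [[0,0,0],[0,0,0],[0,0,0],[0,0,0],[0,0,0]], "delta_pos": [[-0.001,0,0.025],[0,0,0.02],[0,0,0.01],[0,0,0],[0,0,0]], "gripper": [0.015,0.015,0.015,0.015,0.015]}}

```text
time: 8.67
tool_pos: [0.5778, 0.0499, 0.1349]
tcp_rot: [-1.148, -2.923, 0.001]
wrist_force: [0.2, 1.1, -4.0]
width: 0.238
grip_force: 59.4
```

Call:
{"name": "jog_arm", "arguments": {"turn": [[0,0,0],[0,0,0],[0,0,0]], "delta_pos": [[0,0,0.0015],[0,0,0.0015],[0,0,0]], "gripper": [0.015,0.015,0.015]}}

```text
time: 8.92
tool_pos: [0.5794, 0.0494, 0.1335]
tcp_rot: [1.15, 2.922, 0.001]
wrist_force: [0.2, -0.5, -3.6]
width: 0.242
grip_force: 59.4
```

Call:
{"name": "jog_arm", "arguments": {"turn": [[0,0,0],[0,0,0],[0,0,0]], "delta_pos": [[0,0,0.0015],[0,0,0.0015],[0,0,0]], "gripper": [0.015,0.015,0.015]}}

```text
time: 9.17
tool_pos: [0.5785, 0.0493, 0.1293]
tcp_rot: [-1.151, -2.923, 0.0]
wrist_force: [0.5, 0.9, -3.8]
width: 0.245
grip_force: 59.4
```

Call:
{"name": "jog_arm", "arguments": {"turn": [[0,0,0],[0,0,0],[0,0,0]], "delta_pos": [[0,0,0.0015],[0,0,0.0015],[0,0,0]], "gripper": [0.015,0.015,0.015]}}

```text
time: 9.42
tool_pos: [0.5783, 0.0493, 0.1259]
tcp_rot: [-1.15, -2.923, 0.0]
wrist_force: [-0.7, 0.0, -4.5]
width: 0.243
grip_force: 59.4
```

Call:
{"name": "jog_arm", "arguments": {"turn": [[0,0,0],[0,0,0],[0,0,0]], "delta_pos": [[0,0,0.0015],[0,0,0.0015],[0,0,0]], "gripper": [0.015,0.015,0.015]}}

```text
time: 9.67
tool_pos: [0.5785, 0.0493, 0.123]
tcp_rot: [-1.15, -2.923, 0.0]
wrist_force: [0.5, -1.2, -3.6]
width: 0.243
grip_force: 59.4
```

Underside is at about 88.5 mm with the pilot inside the socket and no contact yet.

Call:
{"name": "jog_arm", "arguments": {"turn": [[0,0,0],[0,0,0],[0,0,0]], "delta_pos": [[0,0,0.001],[0,0,0.001],[0,0,0]], "gripper": [0.015,0.015,0.015]}}

```text
time: 9.92
tool_pos: [0.5793, 0.0492, 0.1222]
tcp_rot: [1.15, 2.922, 0.001]
wrist_force: [-0.5, 0.1, 0.0]
width: 0.247
grip_force: 60.0
```

Call:
{"name": "jog_arm", "arguments": {"turn": [[0,0,0],[0,0,0]], "delta_pos": [[0,0,0.001],[0,0,0]], "gripper": [0.015,0.015]}}

```text
time: 10.08
tool_pos: [0.5793, 0.0492, 0.1213]
tcp_rot: [1.15, 2.922, 0.001]
wrist_force: [-0.7, -0.7, 1.2]
width: 0.241
grip_force: 60.2
```

Call:
{"name": "jog_arm", "arguments": {"turn": [[0,0,0],[0,0,0.08],[0,0,0.08],[0,0,0]], "delta_pos": [[0,0,0.001],[0,-0.0003,0],[0,-0.0003,0],[0,0,0]], "gripper": [0.015,0.015,0.015,0.015]}}

```text
time: 10.42
tool_pos: [0.5784, 0.0487, 0.12]
tcp_rot: [1.382, 2.82, -0.0]
wrist_force: [-1.4, -1.1, 4.3]
width: 0.245
grip_force: 60.6
```

Call:
{"name": "jog_arm", "arguments": {"turn": [[0,0,0.08],[0,0,0.08],[0,0,0]], "delta_pos": [[0,-0.0003,0],[0,-0.0003,0],[0,0,0]], "gripper": [0.015,0.015,0.015]}}

```text
time: 10.67
tool_pos: [0.5777, 0.0483, 0.12]
tcp_rot: [1.602, 2.702, -0.001]
wrist_force: [-1.7, -1.6, 4.3]
width: 0.242
grip_force: 60.8
```

Call:
{"name": "jog_arm", "arguments": {"turn": [[0,0,0.08],[0,0,0.08],[0,0,0]], "delta_pos": [[0,-0.0003,0],[0,-0.0003,0],[0,0,0]], "gripper": [0.015,0.015,0.015]}}

```text
time: 10.92
tool_pos: [0.577, 0.048, 0.12]
tcp_rot: [1.812, 2.566, -0.001]
wrist_force: [-1.9, -1.5, 5.4]
width: 0.24
grip_force: 60.8
```

Call:
{"name": "jog_arm", "arguments": {"turn": [[0,0,0.08],[0,0,0.08],[0,0,0]], "delta_pos": [[0,-0.0003,0],[0,-0.0003,0],[0,0,0]], "gripper": [0.015,0.015,0.015]}}

```text
time: 11.17
tool_pos: [0.5761, 0.0479, 0.12]
tcp_rot: [-2.012, -2.413, 0.001]
wrist_force: [-3.1, -1.3, 6.1]
width: 0.246
grip_force: 60.9
```

Call:
{"name": "jog_arm", "arguments": {"turn": [[0,0,0.08],[0,0,0.08],[0,0,0]], "delta_pos": [[0,-0.0005,0],[0,-0.0005,0],[0,0,0]], "gripper": [0.015,0.015,0.015]}}

```text
time: 11.42
tool_pos: [0.5751, 0.0479, 0.12]
tcp_rot: [-2.198, -2.244, 0.001]
wrist_force: [-3.9, -1.8, 5.3]
width: 0.239
grip_force: 60.9
```

Call:
{"name": "jog_arm", "arguments": {"turn": [[0,0,0.08],[0,0,0.08],[0,0,0]], "delta_pos": [[0,-0.0005,0],[0,-0.0005,0],[0,0,0]], "gripper": [0.015,0.015,0.015]}}

```text
time: 11.67
tool_pos: [0.5741, 0.048, 0.1199]
tcp_rot: [-2.37, -2.061, 0.001]
wrist_force: [-3.8, -1.4, 7.2]
width: 0.241
grip_force: 60.9
```

Call:
{"name": "jog_arm", "arguments": {"turn": [[0,0,0.08],[0,0,0.08],[0,0,0]], "delta_pos": [[0,-0.0004,0],[0,-0.0004,0],[0,0,0]], "gripper": [0.015,0.015,0.015]}}

```text
time: 11.92
tool_pos: [0.5732, 0.0483, 0.12]
tcp_rot: [-2.527, -1.865, 0.001]
wrist_force: [-3.8, -1.0, 5.8]
width: 0.241
grip_force: 60.9
```

Call:
{"name": "jog_arm", "arguments": {"turn": [[0,0,0.08],[0,0,0.08],[0,0,0]], "delta_pos": [[0,-0.0004,0],[0,-0.0004,0],[0,0,0]], "gripper": [0.015,0.015,0.015]}}

```text
time: 12.17
tool_pos: [0.5725, 0.0487, 0.12]
tcp_rot: [-2.668, -1.657, 0.001]
wrist_force: [-2.8, -0.7, 6.0]
width: 0.242
grip_force: 60.9
```

```bash
python3 g.py
```

```text
t 12.1667 pos [0.5725 0.0487 0.12  ] yaw 63.68 zaxis [-0.0011  0.0004 -1.    ] F [-2.8255 -0.6887  5.983 ] M [0.056  0.7501 0.2144] w 0.02062788708905943 q [0.0411 0.1432 1.9086 0.0005 1.0908 0.5002]
```

Call:
{"name": "jog_arm", "arguments": {"turn": [[0,0,0.08],[0,0,0.08],[0,0,0]], "delta_pos": [[0,-0.0004,0],[0,-0.0004,0],[0,0,0]], "gripper": [0.015,0.015,0.015]}}

```text
time: 12.42
tool_pos: [0.5718, 0.0492, 0.1199]
tcp_rot: [-2.792, -1.438, 0.001]
wrist_force: [-3.8, -0.2, 5.7]
width: 0.244
grip_force: 60.8
```

Call:
{"name": "jog_arm", "arguments": {"turn": [[0,0,0.08],[0,0,0.08],[0,0,0]], "delta_pos": [[0,-0.0004,0],[0,-0.0004,0],[0,0,0]], "gripper": [0.015,0.015,0.015]}}

```text
time: 12.67
tool_pos: [0.5712, 0.0498, 0.1199]
tcp_rot: [-2.898, -1.211, 0.001]
wrist_force: [-3.8, 0.0, 5.8]
width: 0.242
grip_force: 60.8
```

```bash
python3 g.py
```

```text
t 12.6667 pos [0.5712 0.0498 0.1199] yaw 45.34 zaxis [-0.001   0.0008 -1.    ] F [-3.7861  0.0014  5.7805] M [0.0875 0.6573 0.1658] w 0.020671297940836088 q [0.0429 0.1409 1.9113 0.001  1.0904 0.8219]
```

A 90° sweep gave no drop-in. There is a side force of about −4 N in x, so the socket is probably riding on the pilot wall. I'll lift slightly and centre by feel.

Call:
{"name": "jog_arm", "arguments": {"turn": [[0,0,0],[0,0,0],[0,0,0]], "delta_pos": [[0,0,-0.002],[0,0,-0.0015],[0,0,0]], "gripper": [0.015,0.015,0.015]}}

```text
time: 12.92
tool_pos: [0.5698, 0.0494, 0.1204]
tcp_rot: [-2.896, -1.213, 0.006]
wrist_force: [-0.2, -0.3, -9.7]
width: 0.24
grip_force: 59.7
```

```bash
python3 g.py
```

```text
t 12.9167 pos [0.5698 0.0494 0.1204] yaw 45.45 zaxis [-0.0041  0.0001 -1.    ] F [-0.2146 -0.2597 -9.6541] M [ 0.0444 -0.0153  0.174 ] w 0.020460450399529203 q [0.0427 0.1401 1.9112 0.0003 1.0944 0.8201]
```

Call:
{"name": "jog_arm", "arguments": {"turn": [[0,0,0],[0,0,0]], "delta_pos": [[0,0,0],[0,0,0]], "gripper": [0.015,0.015]}}

```text
time: 13.08
tool_pos: [0.5699, 0.0493, 0.1206]
tcp_rot: [-2.897, -1.212, 0.006]
wrist_force: [0.4, 0.6, -13.3]
width: 0.244
grip_force: 59.2
```

```bash
python3 g.py; python3 - <<'E'
from h import *
im=vision.read_camera("scene")[:,:,::-1]
b=proj("scene",[.5747,.0525,.095])[0];o=np.round(b).astype(int)-[40,40];print(o)
cv2.imwrite("pics/s5.png",cv2.resize(cv2.convertScaleAbs(im[o[1]:o[1]+64,o[0]:o[0]+84],alpha=2),None,fx=9,fy=9,interpolation=cv2.INTER_CUBIC))
E
```

```text
t 13.0833 pos [0.5699 0.0493 0.1206] yaw 45.39 zaxis [-0.0041  0.0001 -1.    ] F [  0.3793   0.6181 -13.327 ] M [0.1183 0.0935 0.1294] w 0.020831304023528504 q [0.0426 0.1402 1.9109 0.0003 1.0947 0.821 ]
[218 148]
```

View pics/s5.png

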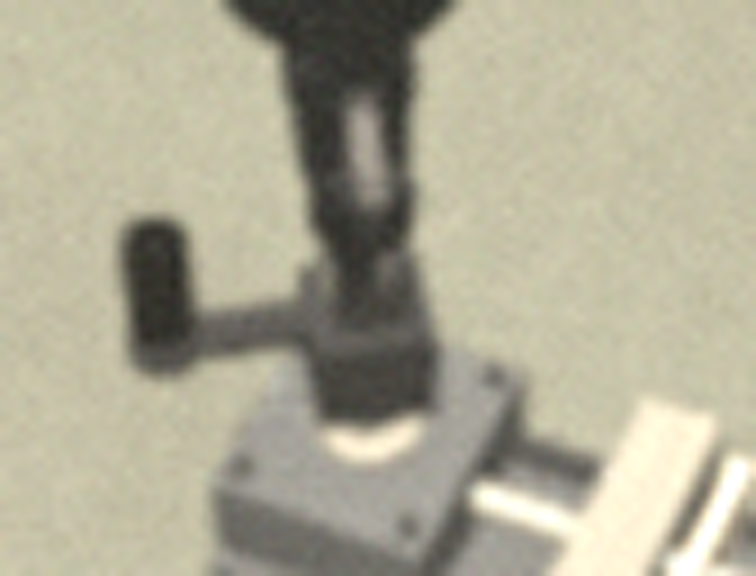

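The crank is upright over the collar, with the hub bottom at (375,415) and the collar crescent showing at (370,445), so it isn't fully down. The 0.2 N m moment and the axial friction suggest the flats have already engaged. I'll ease the torque off and lower gently.

Call:
{"name": "jog_arm", "arguments": {"turn": [[0,0,-0.05],[0,0,-0.04],[0,0,0]], "delta_pos": [[0,0.0002,0.001],[0,0.0002,0.001],[0,0,0.001]], "gripper": [0.015,0.015,0.015]}}

```text
time: 13.38
tool_pos: [0.5717, 0.0493, 0.1204]
tcp_rot: [-2.84, -1.341, 0.001]
wrist_force: [-3.8, 0.5, -0.9]
width: 0.241
grip_force: 61.3
```

```bash
python3 g.py
```

```text
t 13.3833 pos [0.5717 0.0493 0.1204] yaw 50.57 zaxis [-0.0008  0.0008 -1.    ] F [-3.8465  0.4588 -0.9486] M [0.3774 0.837  0.0149] w 0.020539509979775807 q [0.0421 0.1413 1.9098 0.0009 1.0912 0.73  ]
```

Call:
{"name": "jog_arm", "arguments": {"turn": [[0,0,0],[0,0,0],[0,0,0]], "delta_pos": [[-0.0005,-0.0006,0.001],[0,0,0.001],[0,0,0]], "gripper": [0.015,0.015,0.015]}}

```text
time: 13.63
tool_pos: [0.5718, 0.0492, 0.1191]
tcp_rot: [2.841, 1.34, 0.002]
wrist_force: [-3.7, 1.3, 1.2]
width: 0.241
grip_force: 61.6
```

```bash
python3 g.py; python3 - <<'E'
from h import *
# jaw shift along vise x: compare initial & current top/scene pictures
new={n:vision.read_camera(n)[:,:,::-1] for n in("top","scene")}
u=np.array([np.cos(np.radians(12)),np.sin(np.radians(12))]);v=np.array([-u[1],u[0]]);o=np.array([.5747,.0525])
def prof(im,n,z=.062):
    xs=np.arange(.06,.26,.0005);ys=np.arange(-.042,-.03,.002) if n=="scene" else np.arange(-.035,-.02,.002)
    out=0
    for yy in ys:
        W=np.array([np.append(o+u*x+v*yy,z) for x in xs]);q=proj(n,W).astype(np.float32)
        out=out+cv2.remap(im.mean(2).astype(np.float32),q[:,0].copy(),q[:,1].copy(),cv2.INTER_CUBIC)[:,0]
    return xs,out/len(ys)
for n in new:
    old=cv2.imread(f"{n}_raw.png")
    xs,a=prof(old,n);_,b=prof(new[n].copy(),n);print(n);print((xs[::8]*1000).astype(int));print(a[::8].astype(int));print(b[::8].astype(int))
E
```

```text
t 13.6333 pos [0.5718 0.0492 0.1191] yaw 50.49 zaxis [ 0.0014  0.0004 -1.    ] F [-3.6787  1.309   1.1597] M [0.3674 0.8633 0.0631] w 0.020566637853277694 q [0.0422 0.1411 1.9126 0.0004 1.0864 0.7317]
top
[ 60  64  68  72  76  80  84  88  92  96 100 104 108 112 116 120 124 128
 132 136 140 144 148 152 156 160 164 168 172 176 180 184 188 192 196 200
 204 208 212 216 220 224 228 232 236 240 244 248 252 256]
[116 117 116  91 138 178 172 170 167 166 171 153  77 132 216 131 111 115
 116 116 115 113 110 133 130 146 167 160 155 153 159 165 162 145 127 137
 108  85  88 150 170 166 162 163 164 160 164 166 165 123]
[ 75  74  70  70  67  60  51 109 182 177 172 174 178 100  98 199 190 114
 120 121 120 118 115 138 135 151 173 164 160 159 165 171 169 150 132 142
 113  88  92 154 175 172 167 170 170 166 170 171 171 129]
scene
[ 60  64  68  72  76  80  84  88  92  96 100 104 108 112 116 120 124 128
 132 136 140 144 148 152 156 160 164 168 172 176 180 184 188 192 196 200
 204 208 212 216 220 224 228 232 236 240 244 248 252 256]
[ 77  77  75  76 101 117 117 116 115 115 114  92  56  81 131 109  72  73
  76  76  76  74  76  78  98 110 126 139 136 135 133 136 138 140 126 112
 110  76  76 102 115 115 113 114 114 114 117 119 108  76]
[ 79  78  78  79  76  92 117 122 121 119 119 120 113  74  61 113 133  87
  73  78  79  79  77  81 100 114 130 144 141 140 138 141 142 146 128 117
 113  79  80 105 119 119 117 118 118 119 121 123 113  78]
```

The jaw has moved about 5 mm, so the socket is on the flats and has been driving the shaft. I'll lower it the rest of the way.

Call:
{"name": "jog_arm", "arguments": {"turn": [[0,0,0],[0,0,0],[0,0,0]], "delta_pos": [[-0.0006,-0.0008,0.001],[0,0,0.001],[0,0,0.001]], "gripper": [0.015,0.015,0.015]}}

```text
time: 13.98
tool_pos: [0.5712, 0.049, 0.1159]
tcp_rot: [2.84, 1.34, 0.003]
wrist_force: [-2.7, 0.7, 6.4]
width: 0.247
grip_force: 62.4
```

Call:
{"name": "jog_arm", "arguments": {"turn": [[0,0,0],[0,0,0],[0,0,0]], "delta_pos": [[0,0,0.001],[0,0,0.001],[0,0,0]], "gripper": [0.015,0.015,0.015]}}

```text
time: 14.23
tool_pos: [0.5713, 0.049, 0.1141]
tcp_rot: [2.84, 1.34, 0.003]
wrist_force: [-3.7, 1.1, 6.9]
width: 0.242
grip_force: 62.4
```

```bash
python3 g.py
```

```text
t 14.2333 pos [0.5713 0.049  0.1141] yaw 50.52 zaxis [ 0.0023  0.0001 -1.    ] F [-3.7     1.0733  6.9101] M [0.3735 0.8074 0.1722] w 0.020686930921911463 q [ 0.0422  0.1445  1.9188 -0.0001  1.076   0.7312]
```

Call:
{"name": "jog_arm", "arguments": {"turn": [[0,0,-0.04],[0,0,0],[0,0,0]], "delta_pos": [[-0.0005,-0.0006,0.001],[0,0,0.0015],[0,0,0.0015]], "gripper": [0.015,0.015,0.015]}}

```text
time: 14.48
tool_pos: [0.5701, 0.0487, 0.1088]
tcp_rot: [2.813, 1.395, 0.002]
wrist_force: [-0.8, 0.3, 0.9]
width: 0.241
grip_force: 61.6
```

Call:
{"name": "jog_arm", "arguments": {"turn": [[0,0,0],[0,0,0],[0,0,0]], "delta_pos": [[0,0,0.0015],[0,0,0.0015],[0,0,0]], "gripper": [0.015,0.015,0.015]}}

```text
time: 14.73
tool_pos: [0.57, 0.0488, 0.1057]
tcp_rot: [2.813, 1.396, 0.001]
wrist_force: [0.1, -0.9, -0.9]
width: 0.238
grip_force: 61.5
```

```bash
python3 g.py
```

```text
t 14.7333 pos [0.57   0.0488 0.1057] yaw 52.79 zaxis [ 0.001  -0.0004 -1.    ] F [ 0.1469 -0.8788 -0.9094] M [-0.07   -0.0747  0.0913] w 0.02028994825293624 q [ 0.0421  0.1515  1.9278 -0.0005  1.0614  0.6917]
```

Call:
{"name": "jog_arm", "arguments": {"turn": [[0,0,0],[0,0,0],[0,0,0]], "delta_pos": [[0,0,0.002],[0,0,0.002],[0,0,0]], "gripper": [0.015,0.015,0.015]}}

```text
time: 14.98
tool_pos: [0.5699, 0.0488, 0.1018]
tcp_rot: [2.813, 1.397, 0.001]
wrist_force: [0.1, -0.7, -0.5]
width: 0.239
grip_force: 61.6
```

Call:
{"name": "jog_arm", "arguments": {"turn": [[0,0,0],[0,0,0],[0,0,0]], "delta_pos": [[0,0,0.0015],[0,0,0.0015],[0,0,0]], "gripper": [0.015,0.015,0.015]}}

```text
time: 15.23
tool_pos: [0.5699, 0.049, 0.099]
tcp_rot: [2.813, 1.397, 0.002]
wrist_force: [0.6, -0.8, 2.7]
width: 0.245
grip_force: 61.8
```

Call:
{"name": "jog_arm", "arguments": {"turn": [[0,0,0],[0,0,0],[0,0,0]], "delta_pos": [[0,0,0.001],[0,0,0.001],[0,0,0]], "gripper": [0.015,0.015,0.015]}}

```text
time: 15.48
tool_pos: [0.5705, 0.0491, 0.0989]
tcp_rot: [2.813, 1.397, 0.003]
wrist_force: [-1.5, -0.6, 10.8]
width: 0.24
grip_force: 63.0
```

The crank is seated: z stops at 99 mm, which puts the underside at about 64 mm. I'll release it and move to the grip.

Call:
{"name": "jog_arm", "arguments": {"turn": [[0,0,0],[0,0,0],[0,0,0],[0,0,0],[0,0,0],[0,0,0],[0,0,0],[0,0,0]], "delta_pos": [[0,0,-0.0015],[0,0,0],[0,0,0],[0,0,0],[0,0,-0.03],[0,0,-0.035],[0,0,-0.03],[0,0,0]], "gripper": [0.024,0.035,0.05,0.05,0.05,0.05,0.05,0.05], "grip_force": 30}}

```text
time: 16.15
tool_pos: [0.5737, 0.0493, 0.2006]
tcp_rot: [2.81, 1.395, 0.016]
wrist_force: [1.3, 0.8, 0.8]
width: 0.585
grip_force: 0.0
```

```bash
python3 g.py "[.5329,-.0017,.195]"  "[.5329,-.0017,.112]"; python3 - <<'E'
from h import *
im=vision.read_camera("scene")[:,:,::-1]; cv2.imwrite("scene2.png",im)
# dark grip: lowest-brightness blob near predicted
for X in ([.5329,-.0017,.150],[.5329,-.0017,.104],[.574,.0525,.13],[.574,.0525,.064]): print(proj("scene",X)[0])
g=cv2.GaussianBlur(im.mean(2).astype(np.float32),(3,3),0)
q=proj("scene",[.5329,-.0017,.127])[0].astype(int);c=g[q[1]-16:q[1]+17,q[0]-12:q[0]+13].astype(int);print(q)
print("\n".join(" ".join(f"{v:3d}" for v in r) for r in c[::2]))
E
```

```text
t 16.15 pos [0.5737 0.0493 0.2006] yaw 52.82 zaxis [ 0.0112  0.0006 -0.9999] F [1.3228 0.7949 0.7759] M [ 0.0261 -0.0524 -0.0477] w 0.049940401581760205 q [0.0424 0.0713 1.8327 0.0002 1.2264 0.6913]
[.5329,-.0017,.195] tool delta [-0.0653 -0.0017  0.0051] rows 1.6389752417259416
[.5329,-.0017,.112] tool delta [-0.0006 -0.0007  0.083 ] rows 2.075
[235.36035195 180.5080588 ]
[236.29560287 190.56891404]
[258.12810875 179.88877948]
[258.44935865 193.85111336]
[235 185]
 91  92  92  91  92  92  92  92  92  92  92  91  91  91  93  93  93  93  93  93  93  93  92  92  92
 91  91  92  92  92  92  92  92  92  92  91  92  92  93  93  93  92  93  93  93  93  93  93  92  91
 92  91  91  91  91  91  92  92  92  92  93  93  92  92  92  92  92  92  92  92  92  92  92  92  92
 91  91  92  92  91  91  92  92  91  92  92  92  92  92  91  91  91  91  92  92  91  90  91  92  93
 91  91  91  91  91  91  91  90  90  90  90  90  90  89  90  91  92  92  91  91  91  91  91  91  93
 91  92  92  92  92  91  90  91  90  86  78  66  57  55  61  70  79  87  90  92  91  91  92  92  92
 91  91  91  91  91  90  90  9
[... 369 characters left out ...]

 93  92  91  91  91  91  92  92  90  79  56  35  26  25  24  25  32  45  56  59  58  56  53  50  49
 93  92  91  91  90  90  91  91  90  79  58  38  27  24  24  26  31  38  44  47  47  47  47  47  48
 93  93  92  92  91  91  91  92  90  81  64  47  36  33  34  36  39  43  50  56  59  60  62  65  69
 92  92  92  92  92  93  92  91  90  87  78  65  54  48  47  50  56  65  76  83  84  81  79  79  80
 93  92  92  92  92  92  92  92  92  92  90  87  83  80  79  81  85  88  90  88  84  79  77  78  79
 93  92  92  92  93  93  92  92  92  92  92  91  92  93  92  91  91  91  88  81  72  64  65  72  77
 93  93  94  94  94  93  92  92  91  91  91  91  91  91  92  92  92  89  82  75  70  68  70  75  79
```

Call:
{"name": "jog_arm", "arguments": {"turn": [[0,0,0],[0,0,0],[0,0,0],[0,0,0]], "delta_pos": [[-0.0315,0.0005,0],[-0.0315,0.0005,0],[0,0,0],[0,0,0]], "gripper": [0.05,0.05,0.05,0.05]}}

```text
time: 16.53
tool_pos: [0.5305, -0.0025, 0.1918]
tcp_rot: [-2.814, -1.394, 0.003]
wrist_force: [0.1, 0.5, -0.0]
width: 0.582
grip_force: 0.0
```

```bash
python3 g.py "[.5329,-.0017,.16]"  "[.5329,-.0017,.112]"
```

```text
t 16.5333 pos [ 0.5305 -0.0025  0.1918] yaw 52.69 zaxis [-0.0026  0.0004 -1.    ] F [ 0.0734  0.5086 -0.0073] M [ 0.0195 -0.0142  0.0245] w 0.04974081615467214 q [-0.0518 -0.0002  1.9232  0.0003  1.2212  0.5993]
[.5329,-.0017,.16] tool delta [0.0021 0.0015 0.0318] rows 0.7970463758394148
[.5329,-.0017,.112] tool delta [0.0001 0.0001 0.048 ] rows 1.2000000000000004
```

Descend and close lightly on the grip.

Call:
{"name": "jog_arm", "arguments": {"turn": [[0,0,0],[0,0,0],[0,0,0],[0,0,0],[0,0,0],[0,0,0],[0,0,0],[0,0,0],[0,0,0]], "delta_pos": [[0.001,0.001,0.03],[0,0,0.03],[0,0,0.013],[0,0,0.004],[0,0,0],[0,0,0],[0,0,0],[0,0,0],[0,0,0]], "gripper": [0.05,0.05,0.05,0.05,0.04,0.03,0.015,0.015,0.015], "grip_force": 30}}

```text
time: 17.28
tool_pos: [0.5349, -0.0015, 0.1177]
tcp_rot: [2.813, 1.397, 0.004]
wrist_force: [1.5, 0.2, -1.1]
width: 0.226
grip_force: 29.5
```

```bash
python3 g.py
```

```text
t 17.2833 pos [ 0.5349 -0.0015  0.1177] yaw 52.82 zaxis [ 0.003  0.    -1.   ] F [ 1.51    0.2355 -1.1392] M [-0.0054 -0.2138  0.0262] w 0.01928735847708173 q [-0.0494  0.0688  1.9955  0.0002  1.0743  0.5994]
```

Call:
{"name": "jog_arm", "arguments": {"turn": [[0,0,0],[0,0,0],[0,0,0],[0,0,0],[0,0,0],[0,0,0]], "delta_pos": [[0.0023,-0.0176,0],[0.0068,-0.0164,0],[0.0108,-0.0141,0],[0.0141,-0.0108,0],[0.0164,-0.0068,0],[0.0176,-0.0023,0]], "gripper": [0.015,0.015,0.015,0.015,0.015,0.015]}}

```text
time: 17.78
tool_pos: [0.519, 0.0941, 0.1177]
tcp_rot: [-2.814, -1.397, 0.003]
wrist_force: [-3.9, -1.7, 4.0]
width: 0.228
grip_force: 30.0
```

```bash
python3 g.py
```

```text
t 17.7833 pos [0.519  0.0941 0.1177] yaw 52.82 zaxis [-0.0018 -0.0006 -1.    ] F [-3.8753 -1.697   4.0024] M [-0.343   0.5411  0.0022] w 0.019510491388350055 q [ 0.1324  0.0582  2.0069 -0.0004  1.0784  0.7816]
```

Call:
{"name": "jog_arm", "arguments": {"turn": [[0,0,0],[0,0,0],[0,0,0],[0,0,0],[0,0,0],[0,0,0],[0,0,0],[0,0,0],[0,0,0],[0,0,0],[0,0,0],[0,0,0],[0,0,0],[0,0,0],[0,0,0],[0,0,0],[0,0,0],[0,0,0]], "delta_pos": [[0.0176,0.0023,0],[0.0164,0.0068,0],[0.0141,0.0108,0],[0.0108,0.0141,0],[0.0068,0.0164,0],[0.0023,0.0176,0],[-0.0023,0.0176,0],[-0.0068,0.0164,0],[-0.0108,0.0141,0],[-0.0141,0.0108,0],[-0.0164,0.0068,0],[-0.0176,0.0023,0],[-0.0176,-0.0023,0],[-0.0164,-0.0068,0],[-0.0141,-0.0108,0],[-0.0108,-0.0141,0],[-0.0068,-0.0164,0],[-0.0023,-0.0176,0]], "gripper": [0.015,0.015,0.015,0.015,0.015,0.015,0.015,0.015,0.015,0.015,0.015,0.015,0.015,0.015,0.015,0.015,0.015,0.015]}}

```text
time: 19.28
tool_pos: [0.5349, -0.0026, 0.1173]
tcp_rot: [2.812, 1.394, 0.008]
wrist_force: [5.1, 1.9, -3.0]
width: 0.228
grip_force: 29.6
```

```bash
cat > jaw.py <<'E'
from h import *
np.set_printoptions(linewidth=200)
u=np.array([np.cos(np.radians(12)),np.sin(np.radians(12))]);v=np.array([-u[1],u[0]]);o=np.array([.5747,.0525])
def prof(im,n,ys,z=.062,xs=np.arange(.06,.26,.0005)):
    W=np.array([[np.append(o+u*x+v*y,z) for x in xs] for y in ys]);q=proj(n,W.reshape(-1,3)).astype(np.float32).reshape(len(ys),-1,2)
    return xs,cv2.remap(im.mean(2).astype(np.float32),q[...,0].copy(),q[...,1].copy(),cv2.INTER_CUBIC).mean(0)
if __name__=="__main__":
    for n,ys in(("top",np.arange(-.035,-.02,.002)),("scene",np.arange(-.042,-.03,.002))):
        im=vision.read_camera(n)[:,:,::-1].copy();cv2.imwrite(f"last_{n}.png",im)
        xs,b=prof(im,n,ys);print(n);print((xs[80:320:6]*1000).astype(int));print(b[80:320:6].astype(int))
E
python3 g.py; python3 jaw.py
```

```text
t 19.2833 pos [ 0.5349 -0.0026  0.1173] yaw 52.73 zaxis [ 0.0057 -0.0003 -1.    ] F [ 5.0625  1.8922 -2.9792] M [ 0.375  -1.0615  0.0289] w 0.019439292584078033 q [-0.0514  0.0673  1.9979  0.      1.0707  0.5991]
top
[100 103 106 109 112 115 118 121 124 127 130 133 136 139 142 145 148 151 154 157 160 163 166 169 172 175 178 181 184 187 190 193 196 199 202 205 208 211 214 217]
[100  92 147 183 177 175 174 172 170 171 174 169  98  89 148 218 179 126 144 128 149 168 170 161 159 157 158 166 169 169 163 139 131 144 127 105  87  87 114 170]
scene
[100 103 106 109 112 115 118 121 124 127 130 133 136 139 142 145 148 151 154 157 160 163 166 169 172 175 178 181 184 187 190 193 196 199 202 205 208 211 214 217]
[ 76  82 102 118 122 121 121 120 119 120 120 108  77  58  85 130 136 100  85 102 114 126 140 144 142 140 139 139 141 143 145 144 129 117 120 105  80  78  92 111]
```

Call:
{"name": "jog_arm", "arguments": {"turn": [[0,0,0],[0,0,0],[0,0,0],[0,0,0],[0,0,0],[0,0,0],[0,0,0],[0,0,0],[0,0,0],[0,0,0],[0,0,0],[0,0,0],[0,0,0],[0,0,0],[0,0,0],[0,0,0]], "delta_pos": [[0.0023,-0.0176,0],[0.0068,-0.0164,0],[0.0108,-0.0141,0],[0.0141,-0.0108,0],[0.0164,-0.0068,0],[0.0176,-0.0023,0],[0.0176,0.0023,0],[0.0164,0.0068,0],[0.0141,0.0108,0],[0.0108,0.0141,0],[0.0068,0.0164,0],[0.0023,0.0176,0],[-0.0023,0.0176,0],[-0.0068,0.0164,0],[-0.0108,0.0141,0],[0,0,0]], "gripper": [0.015,0.015,0.015,0.015,0.015,0.015,0.015,0.015,0.015,0.015,0.015,0.015,0.015,0.015,0.015,0.015]}}

```text
time: 20.72
tool_pos: [0.6433, 0.0583, 0.1168]
tcp_rot: [2.814, 1.393, -0.0]
wrist_force: [-0.4, 1.3, 3.5]
width: 0.224
grip_force: 30.3
```

```bash
python3 g.py; python3 jaw.py
```

```text
t 20.7167 pos [0.6433 0.0583 0.1168] yaw 52.68 zaxis [ 0.0005 -0.0016 -1.    ] F [-0.4389  1.3087  3.5359] M [ 0.1714  0.1542 -0.0173] w 0.01908748671199468 q [ 0.0527  0.2741  1.7564 -0.0018  1.1107  0.7049]
top
[100 103 106 109 112 115 118 121 124 127 130 133 136 139 142 145 148 151 154 157 160 163 166 169 172 175 178 181 184 187 190 193 196 199 202 205 208 211 214 217]
[ 75  76  77  78  80  81  81  82  84  86  87  89  93  96  98 100 101  99  98  94  91  88  87  85  84  83  83  83  81  80  80  78  78  75  73  70  67  57  83 159]
scene
[100 103 106 109 112 115 118 121 124 127 130 133 136 139 142 145 148 151 154 157 160 163 166 169 172 175 178 181 184 187 190 193 196 199 202 205 208 211 214 217]
[ 79  77  78  79  79  78  82  99 117 121 122 121 119 118 120 121 108  77  57  87 134 138 117 112 113 129 144 143 138 138 138 139 141 141 144 136 116 112 117 118]
```

Call:
{"name": "jog_arm", "arguments": {"turn": [[0,0,0],[0,0,0],[0,0,0],[0,0,0],[0,0,0],[0,0,0]], "delta_pos": [[-0.0141,0.0108,0],[-0.0164,0.0068,0],[-0.0176,0.0023,0],[-0.0176,-0.0023,0],[0,0,0],[0,0,0]], "gripper": [0.015,0.015,0.015,0.015,0.015,0.015]}}

```text
time: 21.32
tool_pos: [0.6156, -0.0015, 0.1167]
tcp_rot: [2.814, 1.396, -0.0]
wrist_force: [-0.9, 1.1, 3.0]
width: 0.226
grip_force: 30.3
```

```bash
python3 g.py; python3 jaw.py
```

```text
t 21.3167 pos [ 0.6156 -0.0015  0.1167] yaw 52.77 zaxis [-0.     -0.0002 -1.    ] F [-0.9278  1.1037  2.989 ] M [0.2713 0.2057 0.0251] w 0.01930075632143443 q [-0.0427  0.2202  1.8239 -0.0002  1.0975  0.6072]
top
[100 103 106 109 112 115 118 121 124 127 130 133 136 139 142 145 148 151 154 157 160 163 166 169 172 175 178 181 184 187 190 193 196 199 202 205 208 211 214 217]
[ 98  96  94  93  89  87  86  85  83  83  81  79  78  76  74  70  69  66  63  58  60  71  86 105 114 138 165 171 160 160 159 165 169 169 158 127 132 125 112 171]
scene
[100 103 106 109 112 115 118 121 124 127 130 133 136 139 142 145 148 151 154 157 160 163 166 169 172 175 178 181 184 187 190 193 196 199 202 205 208 211 214 217]
[ 78  78  80  79  78  78  77  82 102 121 123 122 121 119 119 120 122 115  86  86 128 140 120 114 111 123 142 144 140 139 138 140 141 143 144 137 116 109 111 116]
```

```bash
cat > comp.py <<'E'
from jaw import *
from scipy.signal import find_peaks
import sys
def edge(xs,b,lo,hi,rise):
    m=(xs>lo)&(xs<hi);x=xs[m];g=np.gradient(b[m])*(1 if rise else -1);g=np.clip(g,0,None)
    i=g.argmax();w=slice(max(0,i-8),i+9);g2=g[w]; return (x[w]*g2).sum()/g2.sum()*1000
XS=np.arange(.05,.27,.00025)
def run(f,n,j):
    im=cv2.imread(f)
    for s,ys in(("-",np.arange(-.039,-.0315,.001)),("+",np.arange(.0315,.039,.001))):
        x,b=prof(im,n,ys,.062,XS); x,c=prof(im,n,ys,.059,XS)
        r=edge(x,b,j-.036,j-.022,1);fr=edge(x,b,j-.006,j+.005,0);pr=edge(x,c,j+.004,j+.0125,1);pf=edge(x,c,j+.0105,j+.018,0)
        fx=edge(x,b,.208,.222,1)
        print(f,s,"rear %.2f front %.2f plate rear %.2f front %.2f mid %.2f fix %.2f"%(r,fr,pr,pf,(pr+pf)/2,fx))
if __name__=="__main__":
    run("top_raw.png","top",.104);run("scene_raw.png","scene",.104);run("scene2.png","scene",.111);run("last_scene.png","scene",.1535)
E
python3 comp.py
```

```text
top_raw.png - rear 76.12 front 104.81 plate rear 113.65 front 119.22 mid 116.44 fix 215.00
top_raw.png + rear 75.52 front 105.40 plate rear 113.80 front 119.26 mid 116.53 fix 215.32
scene_raw.png - rear 75.24 front 105.02 plate rear 112.22 front 119.54 mid 115.88 fix 214.95
scene_raw.png + rear 76.01 front 104.47 plate rear 111.25 front 119.41 mid 115.33 fix 216.18
scene2.png - rear 80.77 front 111.01 plate rear 118.24 front 125.53 mid 121.88 fix 214.73
scene2.png + rear 81.72 front 110.66 plate rear 117.07 front 125.53 mid 121.30 fix 215.54
last_scene.png - rear 123.78 front 152.88 plate rear 158.67 front 164.85 mid 161.76 fix 219.53
last_scene.png + rear 125.57 front 152.91 plate rear 158.67 front 165.16 mid 161.92 fix 216.17
```

Compression is now about 2.5–3 mm, so about 20° more is needed.

Call:
{"name": "jog_arm", "arguments": {"turn": [[0,0,0],[0,0,0],[0,0,0],[0,0,0]], "delta_pos": [[-0.0111,-0.0041,0],[-0.0103,-0.0059,0],[0,0,0],[0,0,0]], "gripper": [0.015,0.015,0.015,0.015]}}

```text
time: 21.75
tool_pos: [0.5957, -0.0119, 0.1167]
tcp_rot: [2.813, 1.397, 0.002]
wrist_force: [1.5, 1.7, 2.1]
width: 0.229
grip_force: 30.3
```

```bash
python3 g.py; python3 jaw.py>/dev/null; python3 - <<'E'
from comp import run
run("last_scene.png","scene",.155);run("last_top.png","top",.155)
E
```

```text
t 21.75 pos [ 0.5957 -0.0119  0.1167] yaw 52.82 zaxis [ 0.0011  0.     -1.    ] F [1.5328 1.7168 2.1493] M [ 0.3945 -0.1692 -0.04  ] w 0.01955814937582547 q [-0.0619  0.1838  1.8678  0.0001  1.0889  0.5869]
last_scene.png - rear 125.54 front 153.46 plate rear 159.76 front 165.93 mid 162.84 fix 216.81
last_scene.png + rear 125.54 front 153.48 plate rear 159.84 front 166.34 mid 163.09 fix 215.55
last_top.png - rear 124.59 front 154.39 plate rear 160.01 front 166.26 mid 163.14 fix 214.68
last_top.png + rear 126.39 front 154.15 plate rear 159.92 front 166.19 mid 163.05 fix 215.38
```

Call:
{"name": "jog_arm", "arguments": {"turn": [[0,0,0],[0,0,0],[0,0,0],[0,0,0],[0,0,0],[0,0,0],[0,0,0],[0,0,0],[0,0,0],[0,0,0],[0,0,0],[0,0,0]], "delta_pos": [[-0.0082,-0.0068,0],[0,0,0],[0,0,0],[0,0,0],[0,0,0],[0,0,0],[0,0,-0.02],[0,0,-0.03],[0,0,-0.03],[0,0,-0.03],[0,0,0],[0,0,0]], "gripper": [0.015,0.015,0.015,0.024,0.035,0.045,0.045,0.045,0.045,0.045,0.045,0.045]}}

```text
time: 22.85
tool_pos: [0.5863, -0.015, 0.2287]
tcp_rot: [2.812, 1.396, 0.005]
wrist_force: [-0.3, -0.7, -0.0]
width: 0.527
grip_force: 0.0
```

Call:
{"name": "jog_arm", "arguments": {"turn": [[0,0,0],[0,0,0],[0,0,0],[0,0,0],[0,0,0],[0,0,0],[0,0,0],[0,0,0]], "delta_pos": [[-0.025,0.015,0],[-0.025,0.015,0],[-0.025,0.015,0],[-0.025,0.015,0],[-0.025,0.015,0],[-0.025,0.015,0],[0,0,0],[0,0,0]], "gripper": [0.045,0.045,0.045,0.045,0.045,0.045,0.045,0.045]}}

```text
time: 23.52
tool_pos: [0.5644, -0.1895, 0.2239]
tcp_rot: [-2.813, -1.392, 0.005]
wrist_force: [0.1, 0.1, 0.9]
width: 0.529
grip_force: 0.0
```

```bash
python3 g.py; python3 jaw.py>/dev/null; python3 - <<'E'
from comp import *
run("last_scene.png","scene",.1555);run("last_top.png","top",.1555)
for f,n in (("top_raw.png","top"),("last_top.png","top"),("last_scene.png","scene")):
    im=cv2.imread(f)
    for ys in(np.arange(-.039,-.0315,.001),np.arange(.0315,.039,.001)):
        x,b=prof(im,n,ys,.06,np.arange(.098,.125,.001) if f=="top_raw.png" else np.arange(.148,.175,.001));print(f,b.astype(int))
# part position: front & back edges at z=.03 top
im=cv2.imread("last_top.png");x,b=prof(im,"top",np.arange(-.02,.02,.002),.062,np.arange(.205,.22,.001));print(b.astype(int))
# crank height: hub bottom edges in scene
im=cv2.imread("last_scene.png").mean(2);q=proj("scene",[.574,.0525,.064])[0].astype(int);print(q)
print("\n".join(" ".join(f"{int(v):3d}" for v in r) for r in im[q[1]-22:q[1]+14,q[0]-14:q[0]+15]))
E
```

```text
t 23.5167 pos [ 0.5644 -0.1895  0.2239] yaw 52.64 zaxis [-0.0041  0.0015 -1.    ] F [0.1357 0.1127 0.9383] M [ 0.0162  0.0259 -0.0111] w 0.04513666997881002 q [-0.3657  0.1055  1.7524 -0.0001  1.2881  0.2863]
last_scene.png - rear 126.47 front 153.40 plate rear 160.09 front 166.27 mid 163.18 fix 216.53
last_scene.png + rear 126.57 front 153.93 plate rear 160.24 front 166.82 mid 163.53 fix 215.25
last_top.png - rear 126.39 front 155.15 plate rear 160.28 front 166.83 mid 163.56 fix 214.98
last_top.png + rear 126.46 front 154.24 plate rear 160.46 front 166.63 mid 163.55 fix 215.39
top_raw.png [168 169 170 173 179 179 162 133 103  83  78  83  90  96 108 128 158 181 194 190 171 145 122 104  91  86  88]
top_raw.png [168 170 171 172 174 176 167 142 111  83  70  73  85 103 122 145 172 196 207 203 184 156 128 106  94  85  84]
last_top.png [174 174 175 176 176 175 170 161 150 141 140 152 174 192 192 176 149 124 107  99  94  91  93  94  94  93  93]
last_top.png [175 176 176 176 177 174 165 151 140 138 148 165 187 206 215 205 179 148 123 109 104  99  97  99  98  94  91]
last_scene.png [123 124 1
[... 3776 characters left out ...]
  51
 62  43  31  23  23  26  24  27  34  56  73  83  84  83  82  80  81  77  79  81  86  83  84  82  79  67  67  80  81
 64  52  32  26  26  29  24  28  42  66  79  83  85  82  84  84  83  84  83  84  86  87  83  83  72  65  88 116 122
 57  47  35  30  25  26  27  36  48  68  80  83  83  80  81  83  84  83  81  85  84  86  82  78  62  61  94 123 132
 54  47  39  34  36  34  35  41  49  69  80  82  85  85  85  83  84  84  81  80  83  83  81  67  52  53  78 101 116
 49  47  46  41  42  41  42  42  49  68  83  85  84  86  86  86  84  83  73  69  76  80  78  63  48  46  59  76  88
 53  52  45  43  42  43  43  43  51  61  71  75  81  82  84  85  85  78  62  59  69  77  69  52  43  45  57  72  78
```

The collar is now covered by the hub, so the crank is seated. The half-levels suggest my edge windows were biased. I'll fit a blurred-strip model to get the compression properly.

```bash
cat > fit.py <<'E'
from jaw import *
from scipy.optimize import least_squares
from scipy.special import erf
def fit(im,n,j,ys,z=.0605,c0=4):
    x,b=prof(im,n,ys,z,np.arange(j-.012,j+.026,.0005));x=x*1000
    S=lambda e,s:.5*(1+erf((x-e)/s/1.414))
    def mod(p):
        F,P,A,G,B,C,s=p
        return A+(G-A)*S(F,s)+(B-G)*S(P-3,s)+(C-B)*S(P+3,s)
    r=least_squares(lambda p:mod(p)-b,[j*1000,j*1000+11-c0,170,70,220,90,1.6],bounds=([0,0,100,20,100,40,.8],[300,300,255,150,400,200,3]))
    return r.x,np.sqrt(np.mean(r.fun**2))
if __name__=="__main__":
    np.set_printoptions(precision=2,suppress=True)
    for f,n,j,c in(("top_raw.png","top",.1052,0),("last_top.png","top",.1555,4),("scene_raw.png","scene",.1052,0),("scene2.png","scene",.111,0),("last_scene.png","scene",.1555,4)):
        for ys in(np.arange(-.038,-.0325,.001),np.arange(.0325,.038,.001)):
            p,e=fit(cv2.imread(f),n,j,ys,c0=c);print(f,"gap %.2f"%(p[1]-p[0]),p,"rms %.1f"%e)
E
python3 fit.py
```

```text
top_raw.png gap 11.12 [105.1  116.22 171.27  85.08 198.82  89.05   1.28] rms 4.9
top_raw.png gap 10.32 [105.64 115.96 171.29  73.75 218.82  86.71   1.74] rms 5.6
last_top.png gap 4.17 [157.12 161.29 175.07  20.   203.32  91.78   1.59] rms 2.0
last_top.png gap 4.82 [156.57 161.39 175.52  20.   236.86  87.6    2.01] rms 2.4
scene_raw.png gap 11.34 [104.66 116.   116.38  45.42 167.08  72.12   2.66] rms 1.7
scene_raw.png gap 10.75 [104.45 115.2  119.46  61.59 148.93  91.65   2.74] rms 1.7
scene2.png gap 11.08 [110.93 122.01 119.21  44.46 167.62  74.15   2.65] rms 1.6
scene2.png gap 11.04 [110.3  121.34 121.36  59.05 173.66  93.49   3.  ] rms 1.8
last_scene.png gap 5.10 [155.22 160.33 122.71  20.   152.84 131.67   2.15] rms 7.8
last_scene.png gap 8.41 [153.7  162.11 124.25  94.41 139.76  95.97   1.55] rms 1.2
```

The fit and shifts give about 5 mm of compression (jaw +50.5, plate +45.3), a bit over half. I'll re-grip the handle and back off about 1 mm, allowing for the socket play.

Call:
{"name": "jog_arm", "arguments": {"turn": [[0,0,0],[0,0,0],[0,0,0],[0,0,0],[0,0,0],[0,0,0],[0,0,0],[0,0,0]], "delta_pos": [[0.025,-0.015,0],[0.025,-0.015,0],[0.025,-0.015,0],[0.025,-0.015,0],[0.025,-0.015,0],[0.025,-0.015,0],[0,0,0],[0,0,0]], "gripper": [0.045,0.045,0.045,0.045,0.045,0.045,0.045,0.045]}}

```text
time: 24.28
tool_pos: [0.5846, -0.0118, 0.2258]
tcp_rot: [-2.81, -1.404, 0.002]
wrist_force: [0.3, -0.5, -0.3]
width: 0.524
grip_force: 0.0
```

```bash
python3 g.py "[.586,-.0148,.2287]"
```

```text
t 24.2833 pos [ 0.5846 -0.0118  0.2258] yaw 53.09 zaxis [-0.0012  0.0001 -1.    ] F [ 0.3479 -0.5335 -0.2572] M [-0.0237 -0.005  -0.0121] w 0.044729180542044604 q [-0.0628  0.0816  1.7749  0.      1.2863  0.5814]
[.586,-.0148,.2287] tool delta [-0.0016  0.003  -0.0029] rows 0.11065981184375955
```

Call:
{"name": "jog_arm", "arguments": {"turn": [[0,0,0],[0,0,0],[0,0,0],[0,0,0],[0,0,0],[0,0,0],[0,0,0],[0,0,0],[0,0,0],[0,0,0],[0,0,0],[0,0,0],[0,0,0]], "delta_pos": [[-0.001,0.001,0.03],[0,0,0.03],[0,0,0.03],[0,0,0.015],[0,0,0.003],[0,0,0],[0,0,0],[0,0,0],[0,0,0],[0.0138,0.0103,0],[0.0159,0.0065,0],[0,0,0],[0,0,0]], "gripper": [0.045,0.045,0.045,0.045,0.045,0.035,0.015,0.015,0.015,0.015,0.015,0.015,0.015]}}

```text
time: 25.37
tool_pos: [0.6171, -0.0019, 0.1191]
tcp_rot: [-2.813, -1.398, -0.001]
wrist_force: [-0.9, 1.7, -0.7]
width: 0.219
grip_force: 29.9
```

```bash
cp last_scene.png A_scene.png; cp last_top.png A_top.png; python3 g.py; python3 jaw.py >/dev/null; cat > sh.py <<'E'
from jaw import *
from comp import edge
import sys
def sig(f,n,ys,lo,hi): return prof(cv2.imread(f),n,ys,.062,np.arange(lo,hi,.0001))
def shift(fa,fb,n,lo=.112,hi=.140):
    r=[]
    for ys in(np.arange(-.042,-.005,.002),np.arange(.005,.042,.002)):
        x,a=sig(fa,n,ys,lo,hi);_,b=sig(fb,n,ys,lo,hi)
        k=np.arange(-40,41);e=[np.mean((a[60:-60]-a[60:-60].mean()-b[60+s:len(b)-60+s]+b[60+s:len(b)-60+s].mean())**2) for s in k]
        r.append(k[int(np.argmin(e))]*.1)
    return r
if __name__=="__main__":
  for n in("scene","top"): print(n,"jaw",shift(f"A_{n}.png",f"last_{n}.png",n),"plate front",shift(f"A_{n}.png",f"last_{n}.png",n,.152,.180))
E
python3 sh.py
```

```text
t 25.3667 pos [ 0.6171 -0.0019  0.1191] yaw 52.86 zaxis [ 0.0005  0.0003 -1.    ] F [-0.9354  1.7267 -0.6699] M [0.2762 0.294  0.0739] w 0.018673747380474556 q [-0.0436  0.2203  1.8191  0.0003  1.1018  0.6044]
scene jaw [np.float64(-1.0), np.float64(-1.4000000000000001)] plate front [np.float64(-0.1), np.float64(0.1)]
top jaw [np.float64(4.0), np.float64(-0.5)] plate front [np.float64(-4.0), np.float64(0.2)]
```

The jaw backed off about 1.1 mm and the plate stayed put, so compression is about 4 mm. I'll release and retreat.

Call:
{"name": "jog_arm", "arguments": {"turn": [[0,0,0],[0,0,0],[0,0,0],[0,0,0],[0,0,0],[0,0,0],[0,0,0],[0,0,0],[0,0,0],[0,0,0],[0,0,0],[0,0,0],[0,0,0],[0,0,0],[0,0,0],[0,0,0]], "delta_pos": [[0,0,0],[0,0,0],[0,0,0],[0,0,-0.02],[0,0,-0.03],[0,0,-0.03],[0,0,-0.03],[0,0,0],[-0.03,0.015,0],[-0.03,0.015,0],[-0.03,0.015,0],[-0.03,0.015,0],[-0.03,0.015,0],[-0.03,0.015,0],[0,0,0],[0,0,0]], "gripper": [0.024,0.035,0.045,0.045,0.045,0.045,0.045,0.045,0.045,0.045,0.045,0.045,0.045,0.045,0.045,0.045]}}

```text
time: 26.8
tool_pos: [0.579, -0.2024, 0.2285]
tcp_rot: [2.816, 1.392, 0.0]
wrist_force: [0.6, -0.1, -0.7]
width: 0.524
grip_force: 0.0
```

```bash
python3 g.py; python3 jaw.py >/dev/null; python3 sh.py; python3 - <<'E'
from h import *
im=cv2.imread("last_scene.png").mean(2);q=proj("scene",[.574,.0525,.064])[0].astype(int)
print("\n".join(" ".join(f"{int(v):3d}" for v in r) for r in im[q[1]-4:q[1]+14,q[0]-14:q[0]+15]))
E
```

```text
t 26.8 pos [ 0.579  -0.2024  0.2285] yaw 52.6 zaxis [ 0.0005 -0.0004 -1.    ] F [ 0.5891 -0.1308 -0.678 ] M [ 0.0599  0.0385 -0.0106] w 0.044735322819620914 q [-0.3768  0.1336  1.7127 -0.0002  1.2947  0.276 ]
scene jaw [np.float64(-0.9), np.float64(-1.4000000000000001)] plate front [np.float64(-0.1), np.float64(0.1)]
top jaw [np.float64(-1.1), np.float64(-1.1)] plate front [np.float64(0.0), np.float64(0.0)]
 96  93  94  92  94  86  83  77  61  52  52  49  43  44  49  47  45  51  49  50  53  60  77  85  84  86  83  75  60
 95  94  94  93  96  87  83  79  61  52  49  49  50  52  52  50  51  50  49  49  46  60  75  82  85  82  82  74  59
 94  94  90  91  88  84  83  78  61  49  46  46  47  50  47  42  38  38  41  42  43  53  74  84  81  82  82  82  75
 94  92  90  87  85  85  83  78  62  44  40  38  38  39  39  35  33  32  31  32  37  53  73  83  84  84  84  84  83
 94  89  87  81  83  80  83  78  63  43  36  36  37  34  31  24  26  28  27  29  34  49  72  84  83  82  82  84  83
 89  85  83  82  82  83  84  79  63  45  38  35  30  30  32  28  30  30  29  29  33  50  75  83  84  81  86  
[... 698 characters left out ...]
  49
 70  73  81  84  80  83  85  83  82  83  83  85  75  47  28  25  24  25  24  33  55  76  85  85  77  67  69  82  83
 72  78  80  82  83  83  85  84  83  84  84  82  73  47  27  26  28  26  24  33  55  77  85  84  73  67  88 115 121
 62  66  70  74  78  84  83  85  85  83  83  84  70  46  28  26  26  26  23  36  55  77  83  78  62  63  91 121 133
 54  55  60  64  67  73  77  81  81  85  83  79  69  47  30  26  27  23  28  34  55  76  85  75  55  53  77 102 117
 53  54  53  54  55  60  65  68  74  82  82  81  68  50  36  31  29  30  31  39  58  75  75  62  46  45  60  75  88
 53  53  53  57  52  55  57  58  61  68  71  75  66  51  46  40  37  33  36  42  59  73  72  53  43  45  54  72  79
```

```bash
python3 -c "
from workcell import ticket
print(ticket.finish_job())"
```

```text
the job is handed in; nothing more can be done
None
```

I handed the job in at about 27 s: the crank is seated on the shaft and released, and the housing is clamped against the fixed jaw. I measured the plate as pushed back about 4 mm of its 8 mm (within about 0.5 mm), after winding about 1 mm too far and backing the crank off.

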